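Pin a locket into the leaf drill jig and hold it shut

ROBOT

A 6-joint arm with a two-finger parallel gripper is mounted at the origin on the work surface. World frame = base frame: x ahead of the robot, y to its left, z up, the work surface at z = 0. Lengths are in m, angles in degrees, forces in N, time in s.
With the tool pointing down it reaches from about 0.4 to 0.825 m from the base axis. Payload 7 kg.
Tool frame: the origin (TCP) lies midway between the tips of the shut fingers; the grasp point (between the pads) lies 19 mm behind it; z points along the fingers, y is the direction in which the jaws open and shut (so a half turn about z gives the same grasp; the last joint's range is limited). The gripper opens to 88 mm and grips with 3 to 60 N. Pads are 19 mm wide; open, the fingers measure 130 mm over their backs; the gripper's body (78 mm by 193 mm) begins 47 mm behind the grasp point.
Start: joints at [79.819, 20.546, 0.682, 0, -70.136, -16.507], TCP at [0.303, 0.603, 0.227] pointing down, gripper open.
Joint ranges: [-176.03, 176.03], [-82.01, 121.73], [-58.28, 71.71], [-173.87, 95.51], [-174.79, -0.11], [-173.66, 173.66]. Speed limits (degrees/s): [136.94, 136.94, 172.46, 180, 180, 180].

INTERFACE

Orientations are given as [roll, pitch, yaw] about the fixed x, y, z axes, in that order (R = Rz(yaw) Ry(pitch) Rx(roll)).
In Python, from plant import sensors, cams, job gives the robot as it stands.
- The arm moves only by the tool move_arm, never from a script. Its argument "commands" is a list of rows, each a list of 7 numbers: the finger opening in cm, from 0 to 8.76, then the shift along the tool's x, y, z in cm, then the turn, a rotation vector about the tool's x, y, z in rad. In form: [[hand, x, y, z, wx, wy, wz], ...]. A call has exactly 8 rows; each row is the pose to reach, as a shift and turn from the pose commanded when the call began, along the tool's axes at that moment; what a row does not reach only later rows make up. A row lasts 1/8 s, in which the tool goes at most 62.5 mm and 10.7 degrees, less where a joint would pass 70% of its speed; a pose out of reach is approached as far as the arm can. A call with a gripper value outside its range is refused whole. The fingers move at their own pace and stop on an object; the grip force is fixed at half the most. Time passes only in rows, so rows that repeat a pose let the fingers close, or fill a call up. It gives the time, the measured TCP pose, the force and the opening at its end, in the units of the state.
- sensors.get_obs(): the state, without advancing time (a new reading comes with each control period).
- cams.snapshot(name): name is "scene" or "side" or "wrist"; returns a dict with "frame" (400x640x3 uint8, red, green, blue), "camera_matrix" (3x3 intrinsics, pixels), "dist_coeffs" ([k1, k2, p1, p2, k3] as OpenCV has them; the pictures are not rectified), "R" (3x3) and "t" (3): a world point X has camera coordinates R X + t. Camera axes: x right, y down, z forward; pixel columns grow to the right and rows downward; lengths in m; the calibration is good to about 2 mm. A picture is of the moment at which its call begins. There is no depth.
- job.close_job(): hands the job in, once; it reports no verdict.
The state is a dict: "clock": time; "joint_pos": joint angles; "qvel": joint speeds; "tau": joint torques, N m; "tool_pos": TCP position; "orientation": TCP orientation; "force": force on the tool from outside, world axes, zero at the start; "moment": the same for the moment, N m; "opening": finger opening in m.
Only numpy, scipy, OpenCV 4.12 (cv2) and the standard library are available. Lean on these libraries where they do the work, as an engineer would, in place of code of your own. Each camera call takes 0.05 s, during which the arm holds its last target.

TASK

Get the round locket ready for drilling: lay it flat in the drill jig between the four locating pins, fold the hinged leaf down over it, and take the jig pin out of the wooden block and push it down through the hole in the leaf into the hole of the base, right home to its collar. The sprung pad in the leaf lifts it a little, so finish with the hand still on the pin, pressing it down so that the leaf is held fully shut: do not let go at the end. Leave the other things where they are.

Things in the scene. Friction and masses are not known exactly. Their poses are not given: they have to be found in the camera images.
- jig: Leaf drill jig screwed to the bench: steel base 160 (x) by 90 mm (y). Origin: centre of its underside; x points from the pin-hole end to the hinge end, hinge away from the robot, yaw within 0.3 rad. From x = -80 to -30 mm a block 32 mm high with the pin hole; from -30 to 80 mm a plate 14 mm high with the nest; two hinge lugs, 49 mm high, at x = 62, y = +-37 mm
- nest (a point): Centre of the nest, on the plate's top, 14 mm above the bench; jig frame x = 6, y = 0 mm; axes as the jig's. Four locating pins, 6 mm thick, 6.5 mm tall, tapered on top, stand 22.5 mm from it at 45, 135, 225 and 315 degrees in the jig's frame: the locket has 1.5 mm of play all round, and fingers that close along the jig's y fit the 26 mm gaps
- hole (a point): Mouth of the base's pin hole in the top of the block, 32 mm above the bench; jig frame x = -48, y = 0 mm; axes as the jig's. Upright round hole, 12 mm in diameter, 28 mm deep, 1.5 mm chamfer
- hinge (a point): Middle of the leaf's hinge axis (jig frame x = 62, y = 0, z = 38 mm), which runs along the jig's y. The leaf is an aluminium plate reaching 128 mm from this axis, 56 mm wide, 12 mm thick with the axis at mid-thickness, 250 g
- leaf (a joint): Angle of the leaf, rad: 0 shut (level, on the block), 1.57 upright, 2.2 leaning right back; starts at 1.75 to 2.1. The hinge is stiff and stays where it is left (0.2 N m; some 2 to 4 N at the edge moves it). Over a seated locket the leaf, pushed down and let go, springs back to 0.04 to 0.08 rad; keeping it fully shut takes about 8 N down at its hole
- pad (a joint): Travel of the sprung pad under the leaf, m: 0 fully out, grows as it is pressed in. Round-nosed pad 16 mm wide, 56 mm from the hinge axis, 10.5 mm proud of the leaf's inner face; it meets the seated locket at about 0.08 rad of the leaf; 2.6 N at first, 2.6 N more for each mm, pressed 4.5 mm when the leaf is shut
- leaf_hole (a point): Centre of the outer (upper) mouth of the leaf's pin hole, 110 mm from the hinge axis, on the outer face, 6 mm off mid-thickness; z is the outer normal. Round hole, 12.5 mm in diameter, through the 12 mm leaf, 1.5 mm chamfer. When shut it is 44 mm above the bench, straight over the base's hole
- locket_mid (a point): Centre (half-way up) of the round locket: brass disc 36 mm in diameter, 12 mm thick, about 60 g, lying flat on a fixed leather pad 3 mm thick; z up. Seated, its centre is 6 mm above the point nest
- pin_grip (a point): Where the jig pin's knob is best gripped, on its axis: 24 mm above the collar's top, 12 mm under the knob's top, 64 mm above the foot; z along the pin, up. Knob: plain, round, 20 mm in diameter, 36 mm tall, above a collar 30 mm in diameter, 4 mm thick. Fully home in the shut jig this point is 72 mm above the bench
- pin_tip (a point): Foot of the jig pin, on its axis, z up the pin. Steel pin, 76 mm long, about 110 g: shank 10 mm in diameter, 36 mm from foot to collar, the last 8 mm tapered to a nose; then the collar and the knob. It stands in the wooden block with its collar on the block's top
- pinblock: Fixed wooden block, 60 (x) by 130 (y) by 44 mm high; origin at the centre of its underside. The jig pin stands at x = 0, y = -40 mm of its frame, in a hole 13.5 mm wide and 40 mm deep; two doming punches stand at (8, 22) and (-10, 48) mm, their balls up to 84 mm above the bench
- pin: The same jig pin as a body; origin at its foot (as pin_tip)
- locket: The same round locket as a body; origin at the centre of its underside
- square_locket: Square brass locket, 32 x 32 x 12 mm, lying beside the round one: not wanted
- punch_a: Steel doming punch, 10 mm rod with an 18 mm ball on top, standing in the wooden block (its underside, 4 mm above the bench): not wanted
- punch_b: Steel doming punch, 10 mm rod with a 14 mm ball on top, standing in the wooden block: not wanted
- dapping_block: Steel cube of 50 mm with round hollows, behind the jig to the left: not wanted
- hammer: Hammer, 240 mm long, lying at the right: not wanted
- wax_block: Dark block of carving wax, 85 x 45 x 24 mm, in front to the right: not wanted
- bead_jar: Clear jar of beads, 62 mm across, 72 mm tall, behind the jig to the right: not wanted
- graver: Graver with a pear-shaped wooden handle, 125 mm long, 30 mm thick, in front to the left: not wanted
Things that resemble listed ones, but are neither listed nor needed, are in the scene too. Leave any green or turquoise look-alike of the pin alone.

How it is judged:
By the outcome, as a careful person would: the job done as asked, in the order asked, and still so for the second after the job is handed in, while the arm keeps its last pose, push and grip.
It also fails if it takes over 72 s, if anything falls off the work surface, if the arm or the gripper's body presses on something with over 40 N, if the wrist force passes 120 N, or if a joint passes its speed limit or range.

## Working session

There is one attempt and no reset: what is moved stays moved. The work goes in short steps, Python scripts to look and compute and a tool call to move; the robot and the scene stay as the last step left them, time stands still between calls to the robot, and variables do not carry over. Pictures are saved under pics/ and viewed, and the job is handed in when it is done.

Besides the shell and the picture viewer there is one more tool, called as name(argument=value, ...), one argument or row to a line, values as JSON. move_arm: Moves the arm, as the interface text tells. Its arguments: {"type":"object","properties":{"commands":{"type":"array"}},"required":["commands"]}

```bash
ls; mkdir -p pics; python3 - <<'E'
from plant import sensors,cams
import cv2,numpy as np
o=sensors.get_obs();print(o)
for n in ["scene","side","wrist"]:
    s=cams.snapshot(n);cv2.imwrite(f"pics/{n}0.png",s["frame"][:,:,::-1]);print(n,s["camera_matrix"],s["dist_coeffs"],s["R"],s["t"])
E
```

```text
pics
{'clock': 0.0, 'joint_pos': array([ 7.98186167e+01,  2.05920912e+01,  6.33462338e-01, -1.88955714e-02,
       -7.01369781e+01, -1.65089028e+01]), 'qvel': array([ 0.02427682,  0.02053522, -0.02068086, -0.00421185,  0.06059775,
       -0.00299232]), 'tau': array([ 1.01264664e-03, -5.82710230e+01,  2.93047392e+01,  6.99697226e+00,
        6.80483630e-03, -1.60551522e-04]), 'tool_pos': array([0.30297709, 0.60262746, 0.22561678]), 'orientation': array([ 1.79903286e+02, -1.01398618e-02, -2.66967126e+01]), 'force': array([-0.07716185, -0.11918609,  0.8647066 ]), 'moment': array([ 0.04414785, -0.03755154, -0.0296209 ]), 'opening': 0.08756448377196294}
scene [[362.11093611   0.         320.543342  ]
 [  0.         362.11093611 203.07893391]
 [  0.           0.           1.        ]] [-0.01787589  0.          0.          0.          0.        ] [[-0.73593377  0.6770081   0.00784344]
 [ 0.5601994   0.61538247 -0.55450974]
 [-0.3802343  -0.40368856 -0.83214027]] [ 0.44886741 -0.25808009  1.19923249]
side [[390.39070478   0.         317.7255784 ]
 [  0.         390.39070478 196.70851196]
 [  0.           0.           1.        ]] [-0.05284812  0.          0.          0.          0.        ] [[ 0.96478392 -0.2626052  -0.01518244]
 [-0.20994613 -0.73397691 -0.64591061]
 [ 0.15847592  0.62635166 -0.76326206]] [-0.53201231  0.11871038  0.91955885]
wrist [[360.73199482   0.         323.38674984]
 [  0.         360.73199482 194.28029379]
 [  0.           0.           1.        ]] [-0.05289063  0.          0.          0.          0.        ] [[-0.45107673 -0.89248284  0.00204159]
 [-0.84958333  0.43009301  0.30533286]
 [-0.27338241  0.13599405 -0.9522435 ]] [ 0.67462133 -0.03853961  0.39133334]
```

View pics/scene0.png

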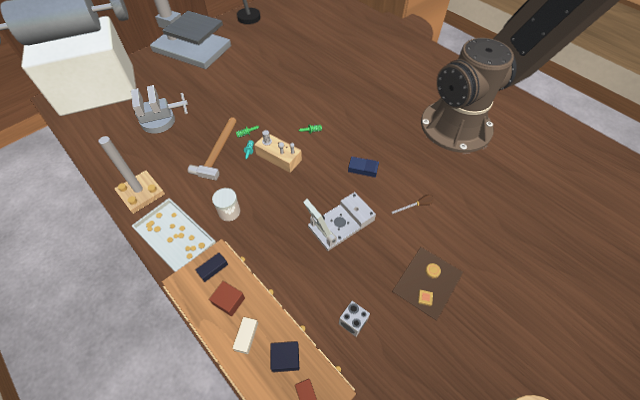

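View pics/side0.png

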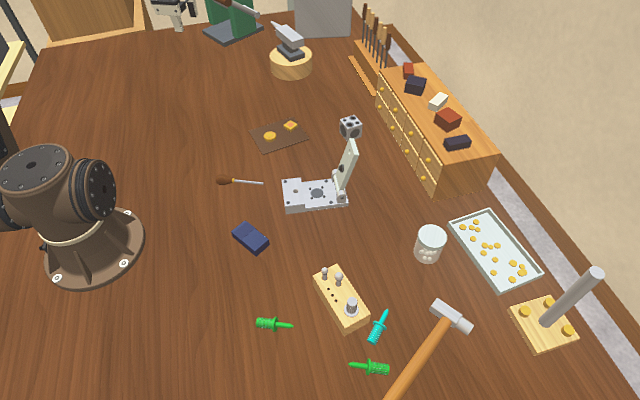

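View pics/wrist0.png

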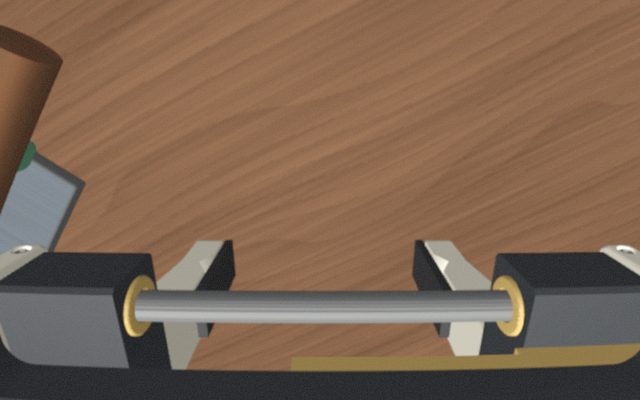

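Scene: the round locket is at (433,270) and the square one at (426,297). The jig is near (340,222) with its leaf leaning back. The pin block is at (278,150), with the grey pin at its far end (266,138). The green and turquoise look-alikes lie at (247,130), (311,128) and (249,148). Next I'll look at close crops.

```bash
cat > h.py <<'E'
import numpy as np,cv2
from plant import sensors,cams
def crop(f,x0,y0,x1,y1,k,name):
    c=cv2.resize(f[y0:y1,x0:x1,::-1],None,fx=k,fy=k,interpolation=cv2.INTER_CUBIC)
    for i in range(x0-x0%10+10,x1,10): cv2.putText(c,str(i) if i%20==0 else "|",((i-x0)*k,10),0,.35,(255,255,255),1)
    for i in range(y0-y0%10+10,y1,10): cv2.putText(c,str(i),(0,int((i-y0)*k)+4),0,.35,(255,255,255),1)
    cv2.imwrite(f"pics/{name}.png",c)
def ray(s,p):
    u=cv2.undistortPoints(np.array([[p]],float),s["camera_matrix"],np.array(s["dist_coeffs"]))[0,0]
    R=np.array(s["R"]);t=np.array(s["t"]);return -R.T@t,R.T@np.array([u[0],u[1],1])
def onz(s,p,z):
    c,d=ray(s,p);return c+d*(z-c[2])/d[2]
def tri(sp):
    A=np.zeros((3,3));b=np.zeros(3)
    for s,p in sp:
        c,d=ray(s,p);d=d/np.linalg.norm(d);P=np.eye(3)-np.outer(d,d);A+=P;b+=P@c
    X=np.linalg.solve(A,b)
    return X,[round(1000*np.linalg.norm((np.eye(3)-np.outer(d,d)/(d@d))@(X-c)),1) for c,d in [ray(s,p) for s,p in sp]]
def proj(s,X):
    return cv2.projectPoints(np.atleast_2d(np.array(X,float)),cv2.Rodrigues(np.array(s["R"]))[0],np.array(s["t"]),s["camera_matrix"],np.array(s["dist_coeffs"]))[0][:,0]
def tool():
    from scipy.spatial.transform import Rotation as R
    o=sensors.get_obs();return o,R.from_euler('xyz',o["orientation"],degrees=True)
E
python3 - <<'E'
from h import *
import pickle
a=cams.snapshot("scene");b=cams.snapshot("side");pickle.dump((a,b),open("s0.pkl","wb"))
f=a["frame"];g=b["frame"]
crop(f,290,180,390,260,8,"a1");crop(f,240,120,310,175,10,"a2");crop(f,390,245,470,320,8,"a3")
crop(g,270,105,370,220,7,"b1");crop(g,300,255,380,340,7,"b2");crop(g,240,110,320,160,8,"b3")
E
```

```text
(no output)
```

View pics/a1.png

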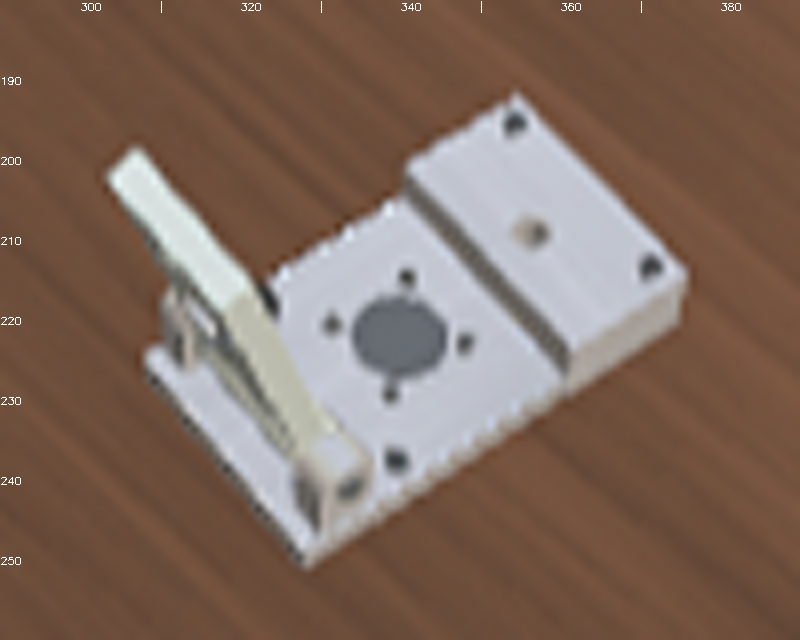

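View pics/a2.png

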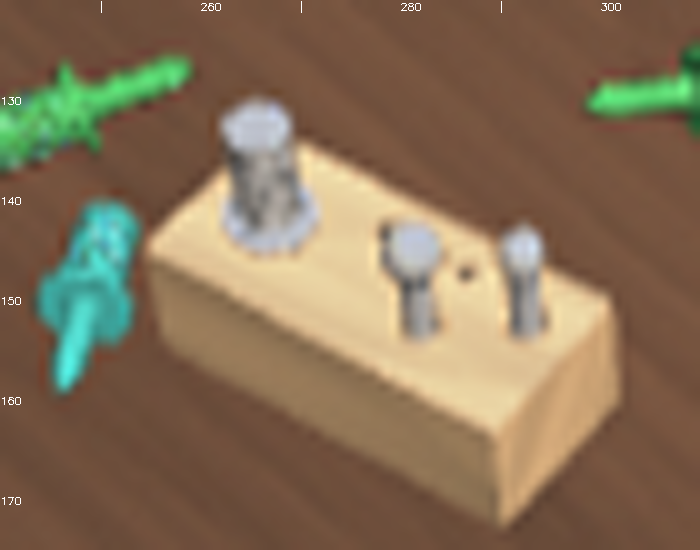

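View pics/b1.png

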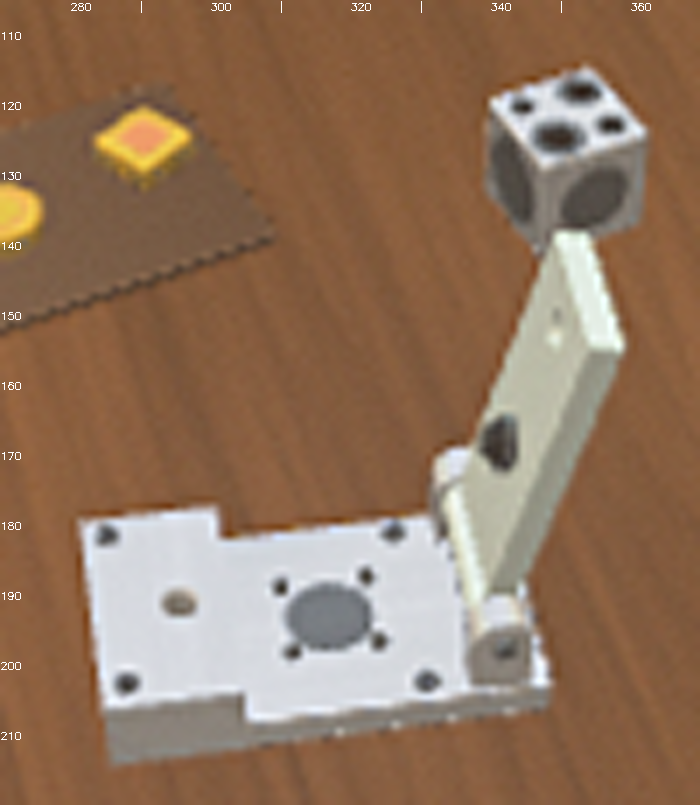

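View pics/b2.png

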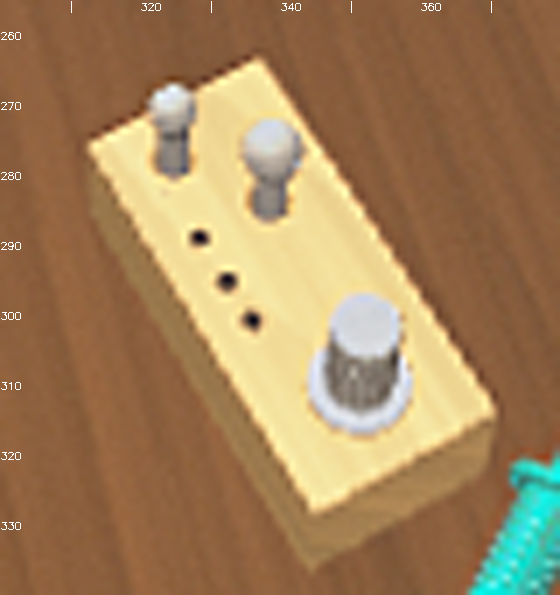

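View pics/a3.png

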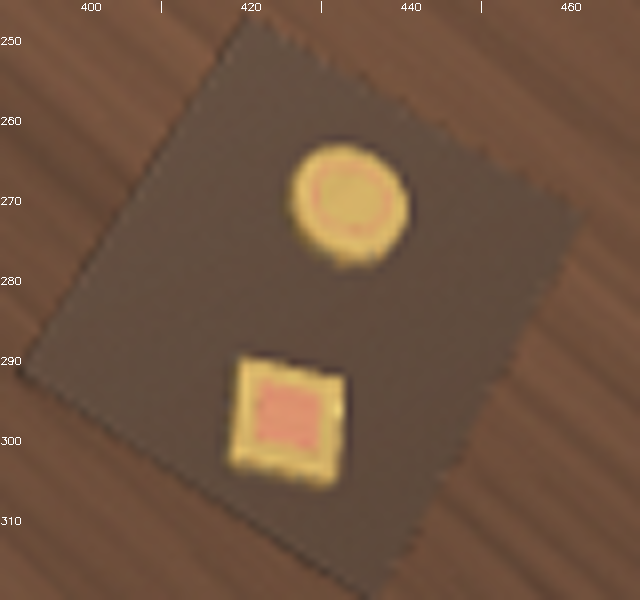

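View pics/b3.png

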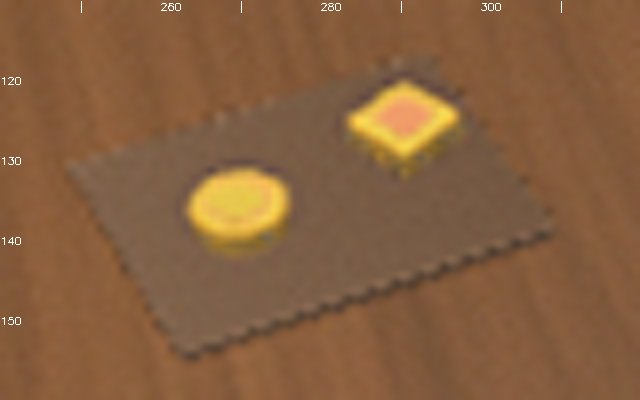

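```bash
python3 - <<'E'
from h import *
import pickle
a,b=pickle.load(open("s0.pkl","rb"))
A=lambda c,x,y,k:(x+(c[0]+.5)/k-.5,y+(c[1]+.5)/k-.5)
a1=lambda *c:A(c,290,180,8);b1=lambda *c:A(c,270,105,7)
a2=lambda *c:A(c,240,120,10);b2=lambda *c:A(c,300,255,7)
a3=lambda *c:A(c,390,245,8);b3=lambda *c:A(c,240,110,8)
def rep(n,p,q,z):
    X,e=tri([(a,p),(b,q)]);print(n,"tri",X.round(4),e,"a",onz(a,p,z)[:2].round(4),"b",onz(b,q,z)[:2].round(4))
rep("hole",a1(532,233),b1(179,604),.032)
rep("nest",a1(400,336),b1(329,617),.014)
rep("c1",a1(517,95),b1(107,708),.032)
rep("c2",a1(686,272),b1(80,521),.032)
rep("c3",a1(568,362),b1(217,508),.032)
rep("c4",a1(407,167),b1(243,694),.032)
rep("pin",a2(256,127),b2(366,326),.084)
rep("locket",a3(350,197),b3(240,201),.015)
rep("sq",a3(287,415),b3(404,118),.015)
rep("leafcorn",a1(140,150),b1(622,350),.15)
rep("leafcorn2",a1(246,285),b1(560,235),.15)
rep("ballA",a2(415,243),b2(271,146),.08)
rep("ballB",a2(523,243),b2(172,107),.08)
E
```

```text
hole tri [0.4962 0.017  0.0267] [np.float64(1.0), np.float64(1.0)] a [0.4981 0.0194] b [0.4963 0.0117]
nest tri [0.5502 0.0095 0.0105] [np.float64(0.9), np.float64(0.9)] a [0.5509 0.0112] b [0.5502 0.006 ]
c1 tri [ 0.4606 -0.0255  0.0295] [np.float64(1.1), np.float64(1.1)] a [ 0.461  -0.0241] b [ 0.4613 -0.0283]
c2 tri [0.4702 0.064  0.0296] [np.float64(0.4), np.float64(0.4)] a [0.4711 0.0649] b [0.4703 0.0614]
c3 tri [0.5218 0.0601 0.025 ] [np.float64(0.1), np.float64(0.1)] a [0.5253 0.0624] b [0.5205 0.0538]
c4 tri [ 0.5086 -0.0307  0.027 ] [np.float64(0.7), np.float64(0.7)] a [ 0.5104 -0.0282] b [ 0.5083 -0.0351]
pin tri [ 0.5297 -0.3294  0.0799] [np.float64(0.3), np.float64(0.3)] a [ 0.5315 -0.3257] b [ 0.5291 -0.3314]
locket tri [0.475  0.2665 0.0117] [np.float64(1.5), np.float64(1.5)] a [0.4752 0.2674] b [0.4758 0.2613]
sq tri [0.5441 0.2971 0.0107] [np.float64(1.2), np.float64(1.2)] a [0.5449 0.2978] b [0.5442 0.2907]
leafcorn tri [ 0.6349 -0.0295  0.1603] [np.float64(6.1), np.float64(6.1)] a [ 0.6248 -0.0324] b [ 0.6441 -0.0231]
leafcorn2 tri [0.638  0.0268 0.1594] [np.float64(0.8), np.float64(0.8)] a [0.6333 0.0229] b [0.6424 0.0363]
ballA tri [ 0.5217 -0.2668  0.0742] [np.float64(0.9), np.float64(0.9)] a [ 0.524  -0.2619] b [ 0.5213 -0.2703]
ballB tri [ 0.4981 -0.2465  0.0732] [np.float64(0.9), np.float64(0.9)] a [ 0.501  -0.2411] b [ 0.4978 -0.2506]
```

Candidates:
- **Locket:** round at scene (433,270), square at (426,297). I choose the round one; crop a3 shows a disc.
- **Pin:** grey with a collar at (266,135). The punches are at (281,145) and (292,145), the green look-alikes at (247,130) and (311,128), and the turquoise one at (249,148). I choose the grey knob with the collar; crops a2 and b2 confirm it.

The two fixed cameras disagree by about 5 mm, so I'll refine with the wrist camera.

```bash
cat >> h.py <<'E'
def goto(x,y,z,yaw):
    "shift in tool axes, cm, from measured pose; yaw deg, tool down"
    from scipy.spatial.transform import Rotation as R
    o,r=tool();d=r.inv().apply(np.array([x,y,z])-o["tool_pos"])*100
    tgt=R.from_euler('xyz',[180,0,yaw],degrees=True)
    print("at",o["tool_pos"].round(4),o["orientation"].round(2),"shift cm",d.round(2),"rotvec",(r.inv()*tgt).as_rotvec().round(4),"t",round(o["clock"],2))
E
python3 - <<'E'
from h import *
s=cams.snapshot("wrist");o,r=tool()
R=np.array(s["R"]);c=-R.T@np.array(s["t"])
print("cam in tool",r.inv().apply(c-o["tool_pos"]),"axes(z)",r.inv().apply(R[2]),"x",r.inv().apply(R[0]))
goto(.475,.264,.15,-6.2)
goto(.475,.264,.15,-6.2+180)
E
```

```text
cam in tool [ 0.08425066 -0.00043485 -0.15718052] axes(z) [-3.05435174e-01  8.24374670e-05  9.52212869e-01] x [-2.08180039e-03  9.99997549e-01 -7.54340076e-04]
at [0.3031 0.6029 0.2262] [179.97  -0.   -26.69] shift cm [30.58 22.55  7.64] rotvec [ 0.0006  0.     -0.3576] t 0.3
at [0.3031 0.6029 0.2262] [179.97  -0.   -26.69] shift cm [30.58 22.55  7.64] rotvec [ 1.000e-04 -8.000e-04  2.784e+00] t 0.3
```

move_arm(
  commands=[
    [8.7,3.8,2.8,0.9,0,0,0.174],
    [8.7,7.6,5.6,1.9,0,0,0.348],
    [8.7,11.5,8.5,2.9,0,0,0.522],
    [8.7,15.3,11.3,3.8,0,0,0.696],
    [8.7,19.1,14.1,4.8,0,0,0.87],
    [8.7,22.9,16.9,5.7,0,0,1.044],
    [8.7,26.8,19.7,6.7,0,0,1.218],
    [8.7,30.6,22.55,7.6,0,0,1.392],
  ],
)

```text
clock: 1.3
tool_pos: [0.4759, 0.2628, 0.1505]
orientation: [-180.0, 0.0, -106.8]
force: [2.5, 0.2, -0.3]
opening: 0.0874
```

move_arm(
  commands=[
    [8.7,0,0,0,0,0,0.174],
    [8.7,0,0,0,0,0,0.348],
    [8.7,0,0,0,0,0,0.522],
    [8.7,0,0,0,0,0,0.696],
    [8.7,0,0,0,0,0,0.87],
    [8.7,0,0,0,0,0,1.044],
    [8.7,0,0,0,0,0,1.218],
    [8.7,0,0,0,0,0,1.392],
  ],
)

```text
clock: 2.3
tool_pos: [0.4753, 0.2641, 0.1506]
orientation: [180.0, 0.0, 173.5]
force: [0.1, -0.6, 0.1]
opening: 0.0871
```

```bash
python3 - <<'E'
from h import *
import pickle
s=cams.snapshot("wrist");pickle.dump(s,open("w1.pkl","wb"))
cv2.imwrite("pics/w1.png",s["frame"][:,:,::-1])
goto(.475,.264,.15,173.8)
E
```

```text
at [0.4753 0.2642 0.1507] [1.7999e+02 1.0000e-02 1.7298e+02] shift cm [ 0.03 -0.02  0.07] rotvec [ 0.0003  0.0001 -0.0142] t 2.35
```

View pics/w1.png

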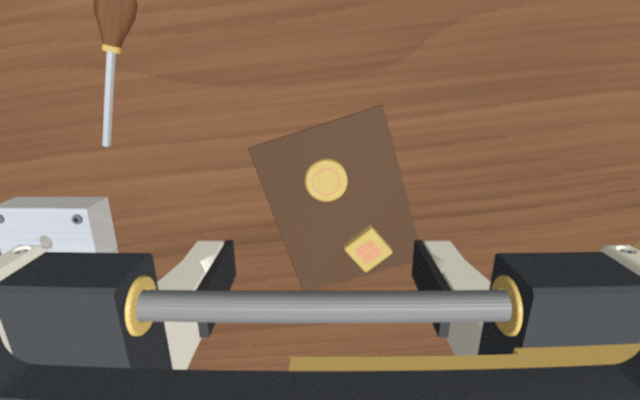

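The round locket is at (326,181), and the square one at (368,249) lies to its lower right. Both are clear of the fingers.

```bash
cat >> h.py <<'E'
def locket(s,box):
    x0,y0,x1,y1=box;h=cv2.cvtColor(s["frame"],cv2.COLOR_RGB2HSV)
    m=((h[...,0]>10)&(h[...,0]<35)&(h[...,1]>110)&(h[...,2]>170)).astype(np.uint8)
    k=np.zeros_like(m);k[y0:y1,x0:x1]=m[y0:y1,x0:x1]
    k=cv2.morphologyEx(k,cv2.MORPH_CLOSE,np.ones((5,5)))
    c=max(cv2.findContours(k,0,2)[0],key=cv2.contourArea);c=cv2.convexHull(c)
    return cv2.fitEllipse(c)
E
python3 - <<'E'
from h import *
import pickle
s=pickle.load(open("w1.pkl","rb"))
e=locket(s,(295,150,358,212));print(e)
print("z15",onz(s,e[0],.015),"tcp tip proj",proj(s,[.4753,.2642,.1507]))
E
```

```text
((326.08013916015625, 180.26272583007812), (41.64763259887695, 42.3204345703125), 65.05802154541016)
z15 [0.47499296 0.26619781 0.015     ] tcp tip proj [[323.91404277 256.46813588]]
```

```bash
python3 - <<'E'
from h import *
goto(.475,.2662,.05,173.8)
E
```

```text
at [0.4753 0.2642 0.1507] [1.7999e+02 1.0000e-02 1.7298e+02] shift cm [ 0.05  0.19 10.07] rotvec [ 0.0003  0.0001 -0.0142] t 2.35
```

move_arm(
  commands=[
    [6.5,0,0.1,2,0,0,0],
    [6.5,0,0.2,4,0,0,0],
    [6.5,0,0.2,6,0,0,0],
    [6.5,0,0.2,8,0,0,0],
    [6.5,0,0.2,9.5,0,0,0],
    [6.5,0,0.2,10,0,0,0],
    [6.5,0,0.2,10,0,0,0],
    [6.5,0,0.2,10,0,0,0],
  ],
)

```text
clock: 3.35
tool_pos: [0.4759, 0.2665, 0.0512]
orientation: [179.9, 0.0, 173.8]
force: [-0.0, -0.4, -0.1]
opening: 0.0649
```

```bash
python3 - <<'E'
from h import *
s=cams.snapshot("wrist");cv2.imwrite("pics/w2.png",s["frame"][:,:,::-1])
goto(.475,.2662,.0045,173.8)
e=locket(s,(250,150,400,290));print(e,onz(s,e[0],.015))
E
```

```text
at [0.4758 0.2665 0.0512] [1.7995e+02 4.0000e-02 1.7382e+02] shift cm [ 0.08 -0.04  4.67] rotvec [0.0009 0.0007 0.0003] t 3.4
((323.25640869140625, 224.31527709960938), (59.10719680786133, 61.63747787475586), 61.620697021484375) [0.47412411 0.26642361 0.015     ]
```

View pics/w2.png

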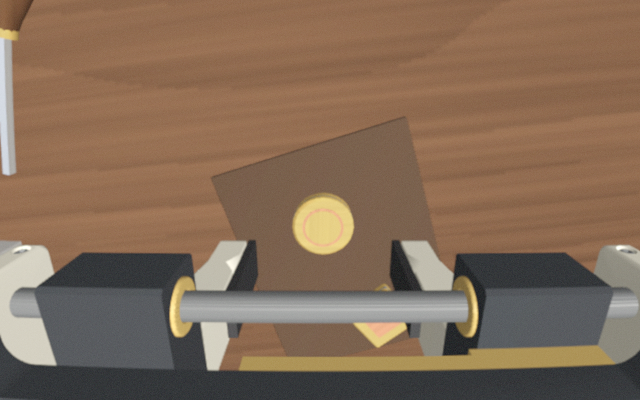

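move_arm(
  commands=[
    [6.5,0.1,0,1.5,0,0,0],
    [6.5,0.15,0,3,0,0,0],
    [6.5,0.15,0,4.2,0,0,0],
    [6.5,0.15,0,4.65,0,0,0],
    [6.5,0.15,0,4.65,0,0,0],
    [4.5,0.15,0,4.65,0,0,0],
    [3,0.15,0,4.65,0,0,0],
    [3,0.15,0,4.65,0,0,0],
  ],
)

```text
clock: 4.4
tool_pos: [0.4741, 0.2663, 0.0041]
orientation: [180.0, 0.0, 173.8]
force: [0.3, 0.6, -0.4]
opening: 0.0402
```

move_arm(
  commands=[
    [3,0,0,0,0,0,0],
    [3,0,0,0,0,0,0],
    [3,0,0,-1,0,0,0],
    [3,0,0,-2.5,0,0,0],
    [3,0,0,-4.5,0,0,0],
    [3,0,0,-6.5,0,0,0],
    [3,0,0,-8,0,0,0],
    [3,0,0,-8,0,0,0],
  ],
)

```text
clock: 5.4
tool_pos: [0.4746, 0.267, 0.0857]
orientation: [179.9, 0.1, 173.8]
force: [-0.3, -0.5, -1.5]
opening: 0.0347
```

```bash
python3 - <<'E'
from h import *
s=cams.snapshot("wrist");cv2.imwrite("pics/w3.png",s["frame"][:,:,::-1])
goto(.5502,.0095,.14,173.8)
E
```

```text
at [0.4741 0.2665 0.0847] [1.7993e+02 4.0000e-02 1.7379e+02] shift cm [-10.35 -24.72  -5.56] rotvec [ 0.0013  0.0007 -0.0001] t 5.45
```

View pics/w3.png

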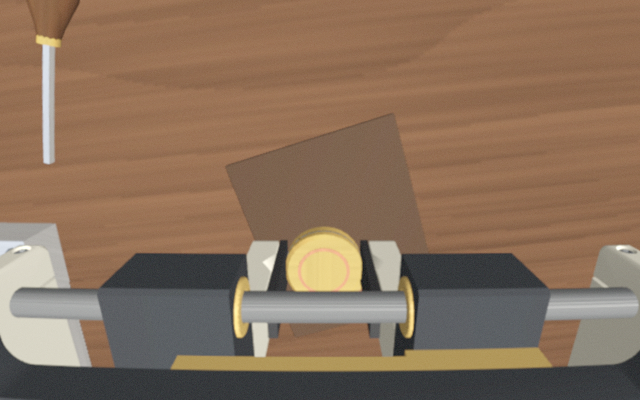

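Grip holds at 34.7 mm with the locket between the pads at (324,265). Next I go above the nest to look.

move_arm(
  commands=[
    [3,0,0,-2,0,0,0],
    [3,-1,-3,-4,0,0,0],
    [3,-3,-7,-6,0,0,0],
    [3,-5,-12,-6.5,0,0,0],
    [3,-7,-17,-6.5,0,0,0],
    [3,-9,-22,-6.5,0,0,0],
    [3,-10.3,-24.7,-6.5,0,0,0],
    [3,-10.3,-24.7,-6.5,0,0,0],
  ],
)

```text
clock: 6.45
tool_pos: [0.5494, 0.0075, 0.1478]
orientation: [-179.9, -0.1, 173.6]
force: [-0.5, 1.0, -1.2]
opening: 0.0346
```

```bash
python3 - <<'E'
from h import *
import pickle
s=cams.snapshot("wrist");cv2.imwrite("pics/w4.png",s["frame"][:,:,::-1]);pickle.dump((s,sensors.get_obs()),open("w4.pkl","wb"))
crop(s["frame"],200,90,440,290,3,"w4c")
goto(.5502,.0095,.03,173.8)
E
```

```text
at [0.5492 0.0086 0.1479] [-1.7996e+02 -1.1000e-01  1.7367e+02] shift cm [-0.11  0.11 11.79] rotvec [-0.0007 -0.0019 -0.0023] t 6.5
```

View pics/w4.png

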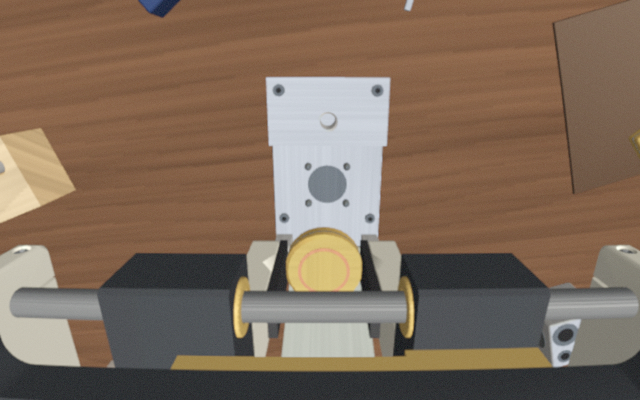

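View pics/w4c.png

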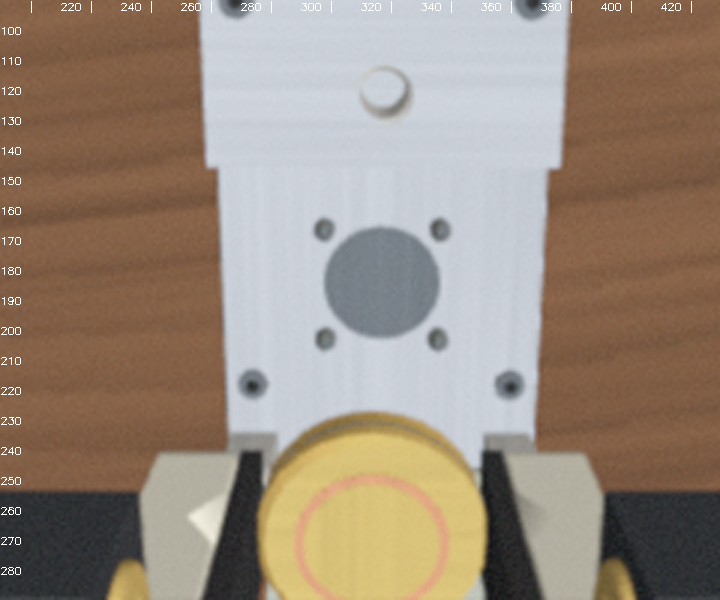

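```bash
python3 - <<'E'
from h import *
import pickle
s,o=pickle.load(open("w4.pkl","rb"));f=s["frame"].astype(int)
g=cv2.cvtColor(s["frame"],cv2.COLOR_RGB2GRAY)
m=((g<165)&(g>90)).astype(np.uint8);k=np.zeros_like(m);k[160:208,302:352]=m[160:208,302:352]
k=cv2.morphologyEx(k,cv2.MORPH_OPEN,np.ones((9,9)))
c=max(cv2.findContours(k,0,2)[0],key=cv2.contourArea);e=cv2.fitEllipse(c);print("disc",e)
n=onz(s,e[0],.014);print("nest",n)
P=lambda x,y:(200+(x+.5)/3-.5,90+(y+.5)/3-.5)
pt=[onz(s,P(*p),.0205) for p in [(324,229),(440,229),(325,339),(437,339)]]
print("pins",np.round(pt,4).tolist(),"mean",np.mean(pt,0))
h=onz(s,P(386,92),.032);print("hole",h)
print("yaw",np.degrees(np.arctan2(*(n-h)[[1,0]])),np.linalg.norm((n-h)[:2]))
for a,b in [(0,2),(1,3)]: d=pt[b]-pt[a];print(np.degrees(np.arctan2(d[1],d[0])),np.linalg.norm(d))
for a,b in [(0,1),(2,3)]: d=pt[b]-pt[a];print(np.degrees(np.arctan2(-d[0],d[1])),np.linalg.norm(d))
sc=[onz(s,P(*p),.014) for p in[(253,384),(509,385)]];d=sc[1]-sc[0];print("screws",np.degrees(np.arctan2(-d[0],d[1])))
# locket in hand: ring centre on top plane
z=o["tool_pos"][2]+.0109
L=onz(s,P(372,541),z);print("locket in hand",L,"tcp",o["tool_pos"])
e2=locket(s,(280,225,370,292));print(e2,onz(s,e2[0],z))
E
```

```text
disc ((326.758544921875, 183.7615966796875), (36.14260482788086, 37.908565521240234), 86.45040130615234)
nest [0.55145032 0.00978139 0.014     ]
pins [[0.533, -0.0038, 0.0205], [0.5365, 0.0273, 0.0205], [0.5641, -0.0074, 0.0205], [0.5677, 0.0235, 0.0205]] mean [0.55032864 0.00991749 0.0205    ]
hole [0.49738893 0.0168447  0.032     ]
yaw -7.443735283627035 0.054520858065165725
-6.746097529329342 0.03135448901892942
-6.93215594163385 0.031353410942166135
-6.4782332226074555 0.03126994797655506
-6.47507253794488 0.03116814019716253
screws -6.713531736988367
locket in hand [0.55066758 0.00736724 0.15880199] tcp [0.54924164 0.00856208 0.14790199]
((324.09197998046875, 266.5489807128906), (71.8269271850586, 76.43172454833984), 50.62285614013672) [0.54892122 0.00776117 0.15880199]
```

```bash
python3 - <<'E'
from h import *
goto(.5505,.0098,.045,173.3)
E
```

```text
at [0.5492 0.0086 0.1479] [-1.7996e+02 -1.1000e-01  1.7367e+02] shift cm [-0.13  0.14 10.29] rotvec [-0.0007 -0.0019  0.0064] t 6.5
```

move_arm(
  commands=[
    [3,-0.08,0.0,2,0,0,0.008],
    [3,-0.08,0.0,4,0,0,0.008],
    [3,-0.08,0.0,6,0,0,0.008],
    [3,-0.08,0.0,8,0,0,0.008],
    [3,-0.08,0.0,9.5,0,0,0.008],
    [3,-0.08,0.0,10.3,0,0,0.008],
    [3,-0.08,0.0,10.3,0,0,0.008],
    [3,-0.08,0.0,10.3,0,0,0.008],
  ],
)

```text
clock: 7.5
tool_pos: [0.551, 0.0097, 0.0466]
orientation: [180.0, 0.1, 173.4]
force: [-0.4, 0.3, 0.7]
opening: 0.0346
```

```bash
python3 - <<'E'
from h import *
import pickle
s=cams.snapshot("wrist");pickle.dump((s,sensors.get_obs()),open("w5.pkl","wb"))
crop(s["frame"],200,90,440,290,3,"w5c")
goto(.5505,.0098,.016,173.3)
E
```

```text
at [0.551  0.0097 0.0467] [1.7997e+02 6.0000e-02 1.7335e+02] shift cm [0.06 0.   3.07] rotvec [0.0005 0.0011 0.0008] t 7.55
```

View pics/w5c.png

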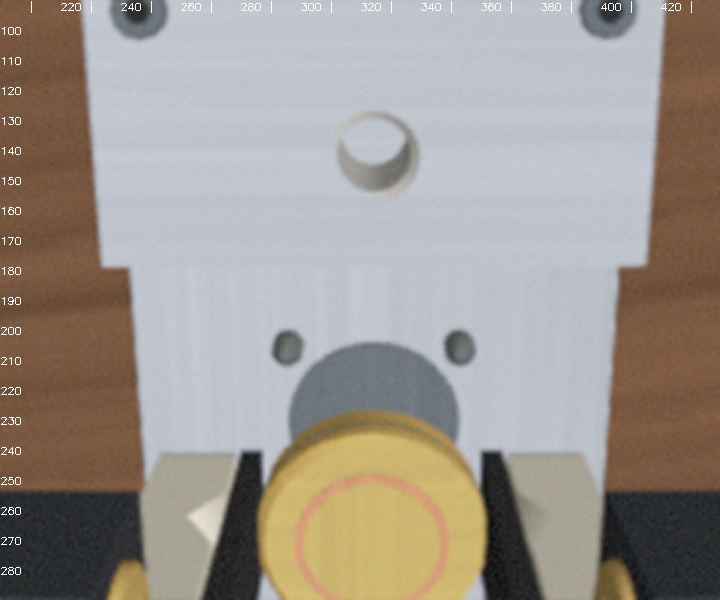

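```bash
python3 - <<'E'
from h import *
import pickle
s,o=pickle.load(open("w5.pkl","rb"))
P=lambda x,y:(200+(x+.5)/3-.5,90+(y+.5)/3-.5)
p=[onz(s,P(*q),.0205) for q in [(288,346),(460,346)]];m=np.mean(p,0);d=p[1]-p[0]
y=np.arctan2(-d[0],d[1]);print(m,np.linalg.norm(d),np.degrees(y))
print("nest",m[:2]+.0159*np.array([np.cos(y),np.sin(y)]))
print("hole",onz(s,P(377,152),.032),"hole->", onz(s,P(377,152),.032)[:2]+.054*np.array([np.cos(y),np.sin(y)]))
print("locket",onz(s,P(372,541),o["tool_pos"][2]+.0109),o["tool_pos"])
E
```

```text
[0.5339557  0.01204756 0.0205    ] 0.030925345710574065 -6.759872396934122
nest [0.54974516 0.01017599]
hole [0.49738955 0.01681137 0.032     ] hole-> [0.55101416 0.01045511]
locket [0.55217812 0.00951124 0.05763339] [0.55102419 0.00968846 0.04673339]
```

move_arm(
  commands=[
    [3,0.08,0.04,1,0,0,0],
    [3,0.08,0.04,2,0,0,0],
    [3,0.08,0.04,2.6,0,0,0],
    [3,0.08,0.04,3.0,0,0,0],
    [3,0.08,0.04,3.1,0,0,0],
    [3,0.08,0.04,3.1,0,0,0],
    [3,0.08,0.04,3.1,0,0,0],
    [3,0.08,0.04,3.1,0,0,0],
  ],
)

```text
clock: 8.55
tool_pos: [0.5499, 0.0101, 0.0151]
orientation: [180.0, 0.0, 173.3]
force: [-0.1, -0.2, -1.2]
opening: 0.0348
```

```bash
python3 - <<'E'
from h import *
a=cams.snapshot("scene");b=cams.snapshot("side")
crop(a["frame"],300,180,380,250,8,"a5");crop(b["frame"],285,165,350,215,10,"b5")
goto(.5502,.0101,.016,173.3)
print(sensors.get_obs()["force"])
E
```

```text
at [0.5499 0.01   0.0151] [1.8000e+02 1.0000e-02 1.7334e+02] shift cm [-0.03  0.01 -0.09] rotvec [0.0001 0.0002 0.0008] t 8.65
[-0.99802727  0.65114446 -0.35874909]
```

View pics/a5.png

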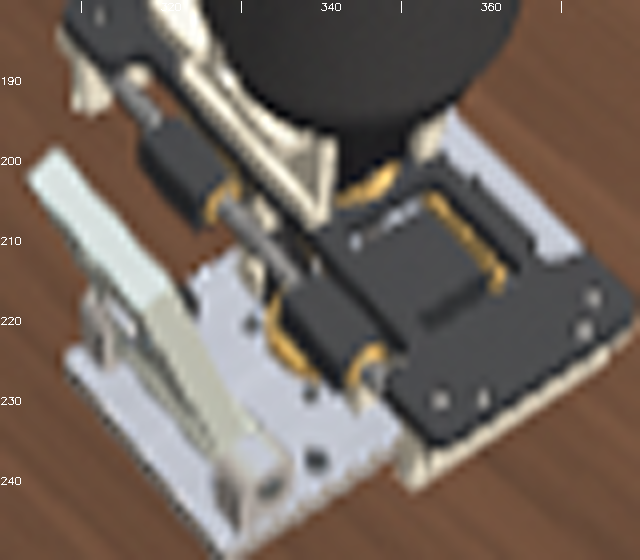

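View pics/b5.png

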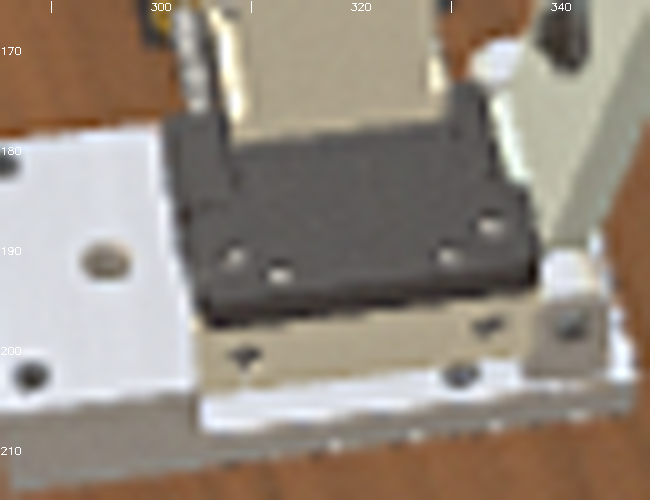

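move_arm(
  commands=[
    [4,0,0,0,0,0,0],
    [5,0,0,0,0,0,0],
    [6,0,0,0,0,0,0],
    [6,0,0,-0.5,0,0,0],
    [6,0,0,-2,0,0,0],
    [6,0,0,-5,0,0,0],
    [6,0,0,-9,0,0,0],
    [6,0,0,-13,0,0,0],
  ],
)

```text
clock: 9.65
tool_pos: [0.5497, 0.0099, 0.1475]
orientation: [180.0, 0.0, 173.3]
force: [1.1, -0.6, 0.1]
opening: 0.0599
```

move_arm(
  commands=[
    [6,0,0,0,0,0,0],
    [4,0,0,0,0,0,0],
    [2,0,0,0,0,0,0],
    [0,0,0,-1.5,0,0,0],
    [0,0,0,-3,0,0,0],
    [0,0,0,-4,0,0,0],
    [0,0,0,-4,0,0,0],
    [0,0,0,-4,0,0,0],
  ],
)

```text
clock: 10.65
tool_pos: [0.5495, 0.01, 0.1848]
orientation: [180.0, -0.0, 173.3]
force: [-1.1, 0.6, 0.4]
opening: 0.0009
```

```bash
python3 - <<'E'
from h import *
import pickle
s=cams.snapshot("wrist");pickle.dump((s,sensors.get_obs()),open("w6.pkl","wb"))
crop(s["frame"],230,90,430,240,4,"w6c")
b=cams.snapshot("side");a=cams.snapshot("scene");pickle.dump((a,b),open("s6.pkl","wb"))
crop(b["frame"],280,125,370,215,6,"b6");crop(a["frame"],295,185,385,260,8,"a6")
goto(.5502,.0101,.19,173.3)
E
```

```text
at [0.5495 0.0099 0.1846] [-1.7998e+02 -5.0000e-02  1.7334e+02] shift cm [-0.07  0.02 -0.54] rotvec [-0.0003 -0.0009  0.0006] t 10.8
```

View pics/w6c.png

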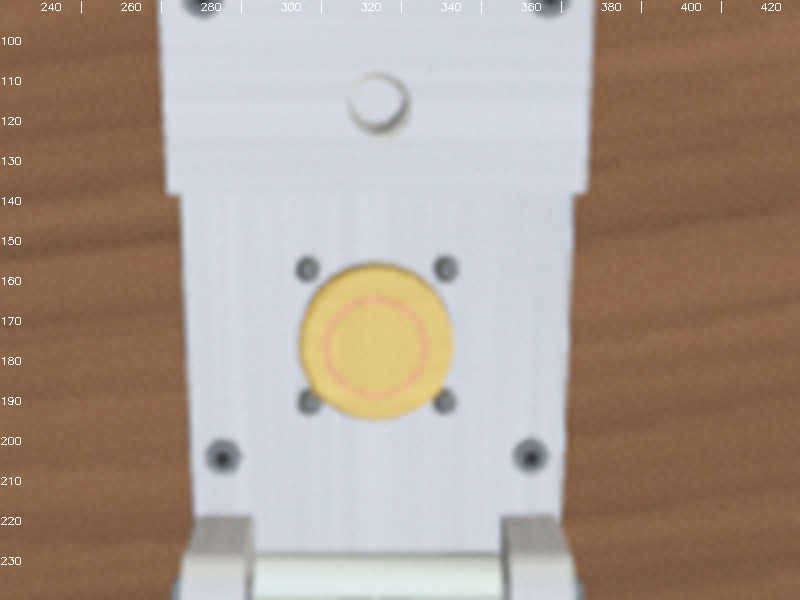

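View pics/b6.png

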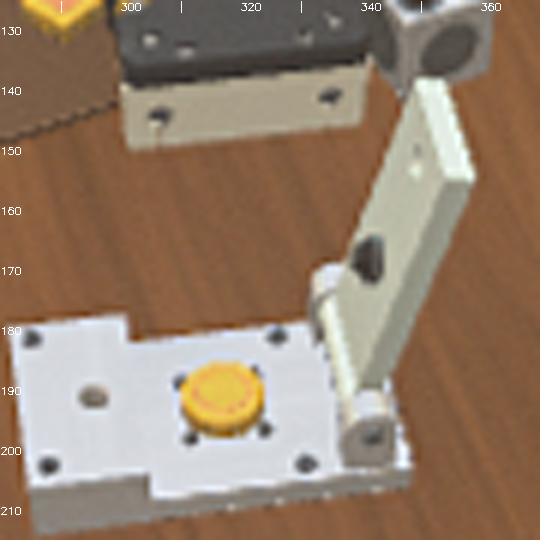

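View pics/a6.png

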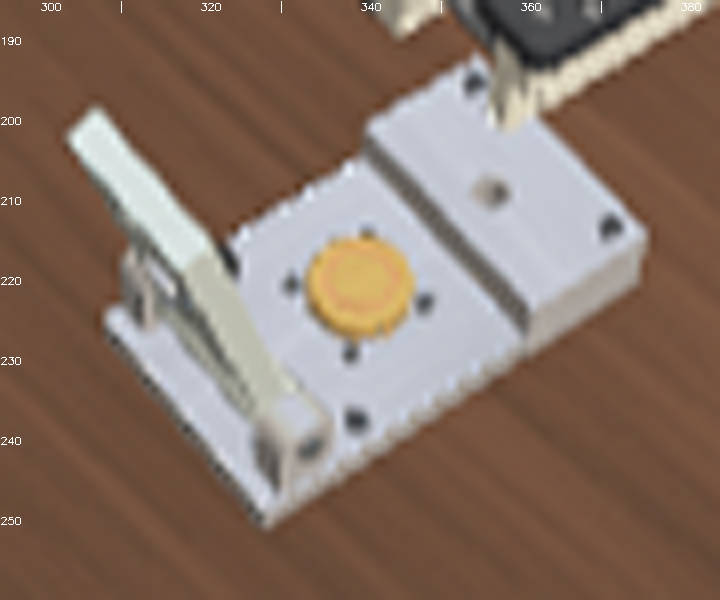

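The locket lies flat between the four pins (crop centre (376,345)), with the leaf still leaning back at about 1.8 rad. Next I reach over and behind the leaf with shut fingers.

move_arm(
  commands=[
    [0,0,0,-3,0,0,0],
    [0,-3,0,-3,0,0,0],
    [0,-7,0,-3,0,0,0],
    [0,-11,0,-3,0,0,0],
    [0,-12.8,0,-3,0,0,0],
    [0,-12.8,0,-1,0,0,0],
    [0,-12.8,0,3,0,0,0],
    [0,-12.8,0,6,0,0,0],
  ],
)

```text
clock: 11.8
tool_pos: [0.6762, -0.0049, 0.1228]
orientation: [-180.0, -0.1, 173.3]
force: [0.3, 1.5, -0.1]
opening: 0.0003
```

```bash
python3 - <<'E'
from h import *
import pickle
b=cams.snapshot("side");crop(b["frame"],270,60,400,215,4,"b7")
s,o=pickle.load(open("w6.pkl","rb"))
P=lambda x,y:(230+(x+.5)/4-.5,90+(y+.5)/4-.5)
print("hole",onz(s,P(379,104),.032),"lock",onz(s,P(376,347),.026),"nestpins",np.mean([onz(s,P(*q),.0205) for q in[(307,268),(445,268),(308,401),(444,401)]],0))
o=sensors.get_obs();y=np.radians(-6.7);d=o["tool_pos"][:2]-np.array([.5505,.0101])
print("jig TCP",6+1000*(d@[np.cos(y),np.sin(y)]),1000*(d@[-np.sin(y),np.cos(y)]),o["tool_pos"][2],o["force"],o["orientation"])
E
```

```text
hole [0.49742404 0.01677542 0.032     ] lock [0.55172827 0.00968744 0.026     ] nestpins [0.55045339 0.00983922 0.0205    ]
jig TCP 130.38194532437626 -0.667135545004724 0.11843432201392003 [-1.45579473 -0.17958969 -5.05220859] [-179.91627236   -0.4327339   173.28171061]
```

View pics/b7.png

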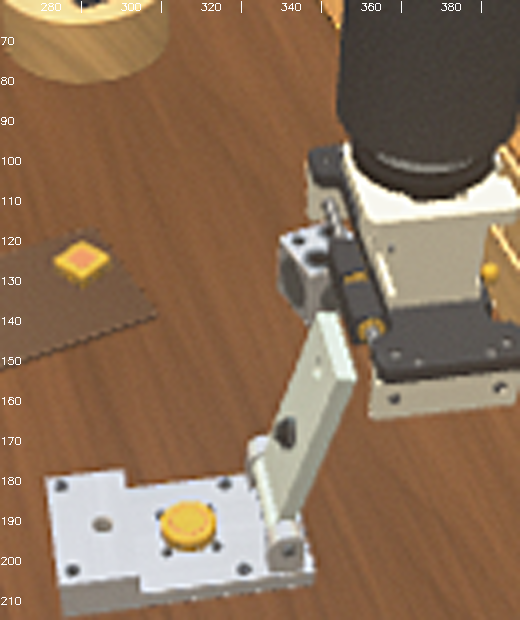

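move_arm(
  commands=[
    [0,1.2,0,0,0,0,0],
    [0,2.3,0,0,0,0,0],
    [0,3.3,0,0,0,0,0],
    [0,4.2,0,0,0,0,0],
    [0,5.0,0,-0.2,0,0,0],
    [0,5.8,0,-0.4,0,0,0],
    [0,6.8,0,-0.4,0,0,0],
    [0,7.9,0,-0.3,0,0,0],
  ],
)

```text
clock: 12.85
tool_pos: [0.5978, 0.0044, 0.1279]
orientation: [-180.0, -0.0, 173.3]
force: [2.6, -0.3, -0.3]
opening: 0.0006
```

```bash
cat >> h.py <<'E'
def jig():
    o=sensors.get_obs();y=np.radians(-6.7);d=o["tool_pos"][:2]-np.array([.5505,.0101])
    print("jig TCP",round(6+1000*(d@[np.cos(y),np.sin(y)]),1),round(1000*(d@[-np.sin(y),np.cos(y)]),1),(1000*o["tool_pos"][2]).round(1),o["force"].round(1),o["orientation"].round(1),o["clock"])
E
python3 - <<'E'
from h import *
b=cams.snapshot("side");crop(b["frame"],270,60,400,215,4,"b8")
jig()
E
```

```text
jig TCP 52.2 -0.3 127.7 [-1.3  1.1 -0.1] [ 1.800e+02 -1.000e-01  1.733e+02] 12.9
```

View pics/b8.png

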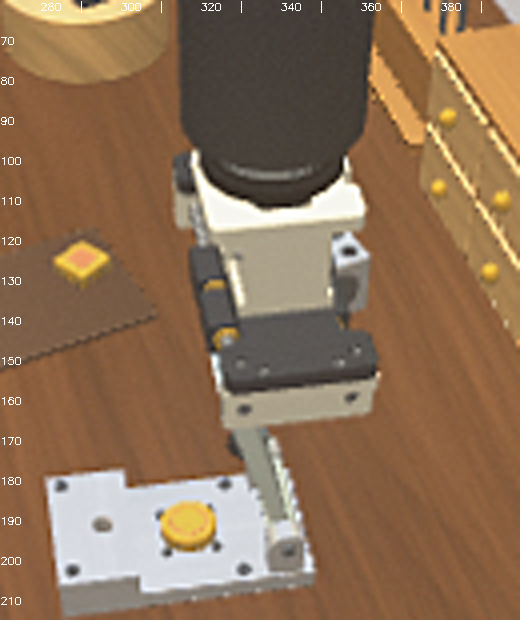

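move_arm(
  commands=[
    [0,0.75,0,0.35,0,0,0],
    [0,1.6,0,0.7,0,0,0],
    [0,2.5,0,1.1,0,0,0],
    [0,3.25,0,1.6,0,0,0],
    [0,4.0,0,2.2,0,0,0],
    [0,4.6,0,2.7,0,0,0],
    [0,5.1,0,3.3,0,0,0],
    [0,5.55,0,3.95,0,0,0],
  ],
)

```text
clock: 13.9
tool_pos: [0.5428, 0.0107, 0.088]
orientation: [-180.0, -0.0, 173.3]
force: [1.2, -0.5, 1.5]
opening: 0.0004
```

```bash
python3 - <<'E'
from h import *
b=cams.snapshot("side");crop(b["frame"],250,60,380,215,4,"b9")
jig()
E
```

```text
jig TCP -2.7 -0.5 87.2 [-1.1  0.1 -1.2] [-1.800e+02 -1.000e-01  1.733e+02] 13.95
```

View pics/b9.png

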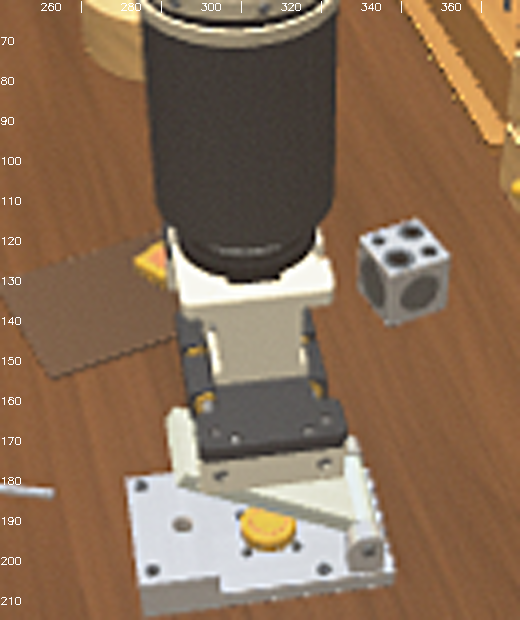

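move_arm(
  commands=[
    [0,0.5,0,0.6,0,0,0],
    [0,0.85,0,1.3,0,0,0],
    [0,1.1,0,2.0,0,0,0],
    [0,1.35,0,2.75,0,0,0],
    [0,1.45,0,3.4,0,0,0],
    [0,1.5,0,3.85,0,0,0],
    [0,1.55,0,4.1,0,0,0],
    [0,1.55,0,4.2,0,0,0],
  ],
)

```text
clock: 14.95
tool_pos: [0.5276, 0.0125, 0.0467]
orientation: [-180.0, -0.0, 173.3]
force: [-4.1, 1.8, 7.3]
opening: 0.0002
```

```bash
python3 - <<'E'
from h import *
b=cams.snapshot("side");crop(b["frame"],250,60,380,215,4,"b10")
jig()
E
```

```text
jig TCP -17.1 -0.3 46.6 [-3.7  1.2  6.3] [-180.    -0.   173.3] 15.0
```

View pics/b10.png

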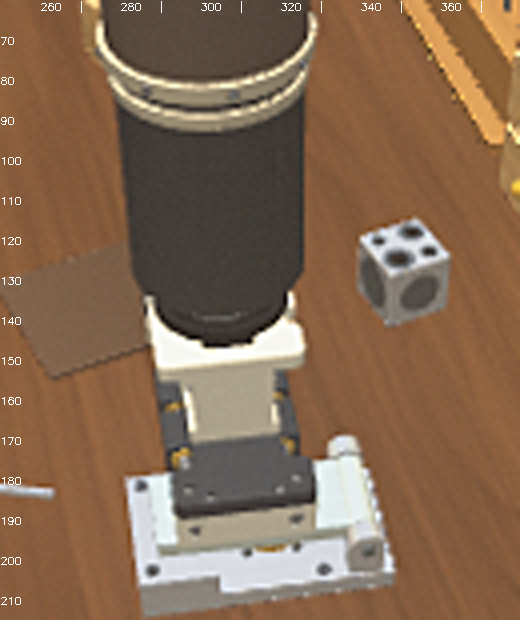

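move_arm(
  commands=[
    [0,0,0,0.1,0,0,0],
    [0,0,0,0.2,0,0,0],
    [0,0,0,-1,0,0,0],
    [0,0,0,-4,0,0,0],
    [2,0,0,-8,0,0,0],
    [4,0,0,-12,0,0,0],
    [6,0,-3,-13.5,0,0,0],
    [6,0,-7,-13.5,0,0,0],
  ],
)

```text
clock: 16.0
tool_pos: [0.521, -0.0571, 0.1841]
orientation: [179.9, 0.2, 173.4]
force: [-0.1, 0.1, -0.7]
opening: 0.035
```

```bash
python3 - <<'E'
from h import *
import pickle
b=cams.snapshot("side");a=cams.snapshot("scene");pickle.dump((a,b),open("s11.pkl","wb"))
crop(b["frame"],270,165,360,215,8,"b11");crop(a["frame"],295,185,385,260,8,"a11")
goto(.530,-.3285,.175,173.3)
E
```

```text
at [ 0.5194 -0.0592  0.1827] [1.7999e+02 7.0000e-02 1.7322e+02] shift cm [ -4.23 -26.61   0.77] rotvec [ 0.0003  0.0012 -0.0013] t 16.1
```

View pics/b11.png

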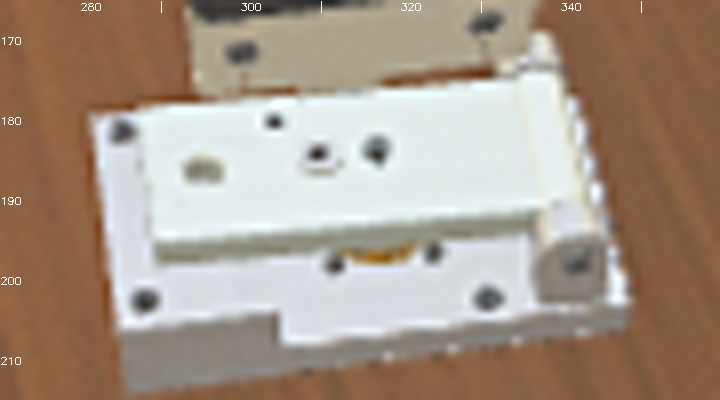

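View pics/a11.png

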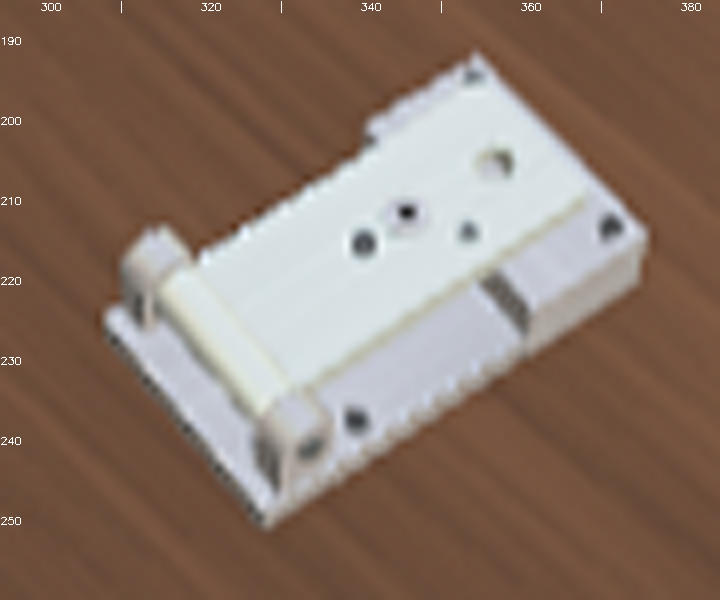

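move_arm(
  commands=[
    [4,-0.3,-3,0,0,0,0],
    [4,-0.6,-7,0,0,0,0],
    [4,-1,-11,0,0,0,0],
    [4,-2,-15,0,0,0,0],
    [4,-3,-19,0,0,0,0],
    [4,-4,-23,0,0,0,0],
    [4,-4.2,-26,0,0,0,0],
    [4,-4.2,-26,0,0,0,0],
  ],
)

```text
clock: 17.1
tool_pos: [0.5311, -0.3217, 0.1814]
orientation: [-180.0, -0.0, 173.2]
force: [-1.5, 0.1, 0.8]
opening: 0.0401
```

```bash
python3 - <<'E'
from h import *
import pickle
s=cams.snapshot("wrist");pickle.dump((s,sensors.get_obs()),open("w12.pkl","wb"))
cv2.imwrite("pics/w12.png",s["frame"][:,:,::-1]);crop(s["frame"],230,90,430,240,4,"w12c")
goto(.530,-.3285,.12,173.3)
E
```

```text
at [ 0.5312 -0.3207  0.1814] [ 1.8000e+02 -2.0000e-02  1.7324e+02] shift cm [ 0.02 -0.79  6.14] rotvec [ 0.0001 -0.0004 -0.0011] t 17.15
```

View pics/w12.png

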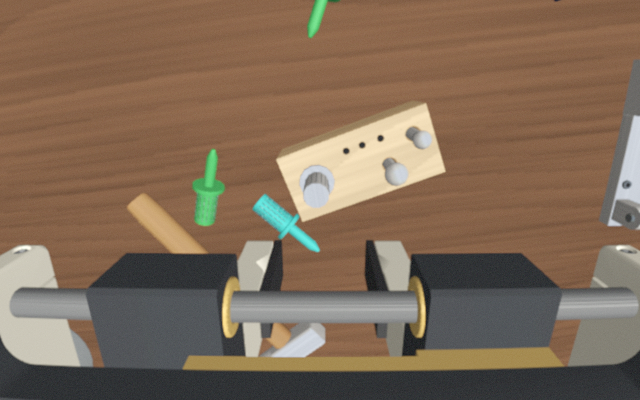

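View pics/w12c.png

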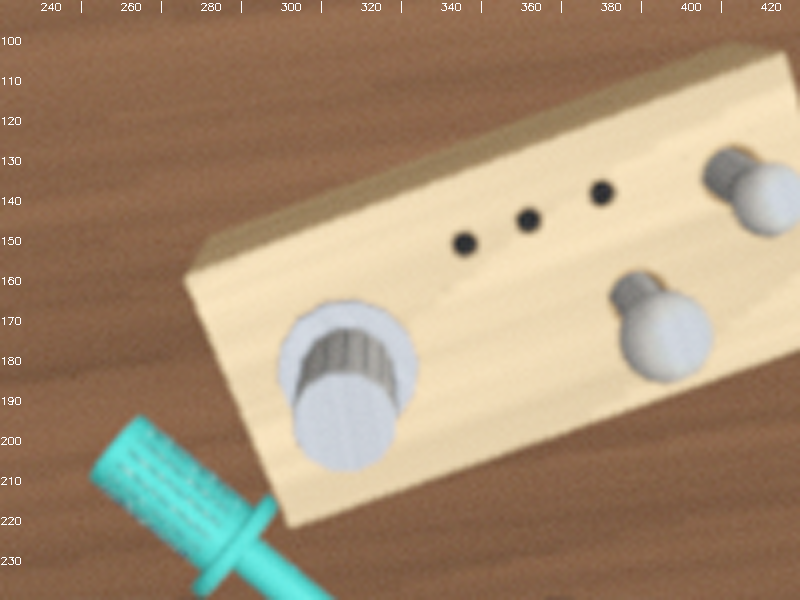

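The grey pin's knob top is at (316,195), its collar on the wooden block at (317,182). The turquoise look-alike lies on the bench at (285,222).

```bash
python3 - <<'E'
from h import *
import pickle
s,o=pickle.load(open("w12.pkl","rb"))
P=lambda x,y:(230+(x+.5)/4-.5,90+(y+.5)/4-.5)
print("top",onz(s,P(345,421),.084),"collar",onz(s,P(348,368),.048))
k=onz(s,P(345,421),.084);goto(k[0],k[1],.10,173.3)
print("tip L,R", (onz(s,P(293,421),.084)-onz(s,P(396,421),.084)).round(4))
E
```

```text
top [ 0.53047717 -0.3275252   0.084     ] collar [ 0.53041603 -0.32763264  0.048     ]
at [ 0.5312 -0.3207  0.1814] [ 1.8000e+02 -2.0000e-02  1.7324e+02] shift cm [-0.02 -0.69  8.14] rotvec [ 0.0001 -0.0004 -0.0011] t 17.15
tip L,R [-0.0023 -0.019   0.    ]
```

move_arm(
  commands=[
    [4,0,-0.3,2,0,0,0],
    [4,0,-0.65,4,0,0,0],
    [4,0,-0.65,6,0,0,0],
    [4,0,-0.65,7.5,0,0,0],
    [4,0,-0.65,8,0,0,0],
    [4,0,-0.65,8,0,0,0],
    [4,0,-0.65,8,0,0,0],
    [4,0,-0.65,8,0,0,0],
  ],
)

```text
clock: 18.15
tool_pos: [0.531, -0.3267, 0.1022]
orientation: [-180.0, 0.1, 173.3]
force: [-0.2, 0.2, -0.3]
opening: 0.0403
```

```bash
python3 - <<'E'
from h import *
import pickle
s=cams.snapshot("wrist");pickle.dump((s,sensors.get_obs()),open("w13.pkl","wb"))
crop(s["frame"],230,130,430,280,4,"w13c")
goto(.5304,-.3276,.053,173.3)
E
```

```text
at [ 0.5309 -0.3266  0.1021] [-1.7999e+02  5.0000e-02  1.7334e+02] shift cm [ 0.04 -0.1   4.91] rotvec [-0.0002  0.0009  0.0007] t 18.2
```

View pics/w13c.png

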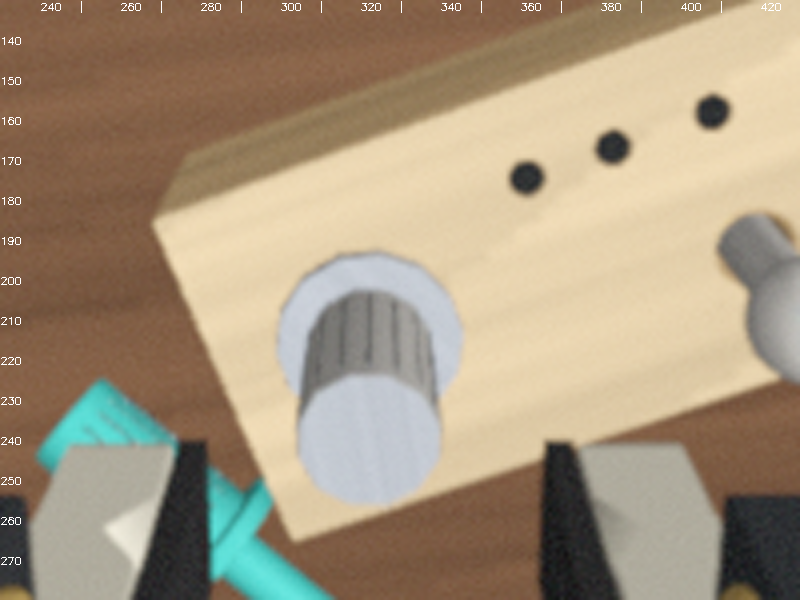

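```bash
python3 - <<'E'
from h import *
import pickle
s,o=pickle.load(open("w13.pkl","rb"))
P=lambda x,y:(230+(x+.5)/4-.5,130+(y+.5)/4-.5)
print("top",onz(s,P(369,440),.084),"collar",onz(s,P(370,343),.048))
E
```

```text
top [ 0.53045746 -0.32761872  0.084     ] collar [ 0.53057348 -0.32764795  0.048     ]
```

move_arm(
  commands=[
    [4,0.05,-0.1,1,0,0,0],
    [4,0.05,-0.1,2.2,0,0,0],
    [4,0.05,-0.1,3.5,0,0,0],
    [4,0.05,-0.1,4.5,0,0,0],
    [4,0.05,-0.1,4.9,0,0,0],
    [4,0.05,-0.1,4.9,0,0,0],
    [3,0.05,-0.1,4.9,0,0,0],
    [1.5,0.05,-0.1,4.9,0,0,0],
  ],
)

```text
clock: 19.2
tool_pos: [0.5303, -0.3276, 0.0531]
orientation: [-180.0, 0.1, 173.3]
force: [-0.2, -0.1, -0.0]
opening: 0.0253
```

move_arm(
  commands=[
    [1.5,0,0,0,0,0,0],
    [1.5,0,0,0,0,0,0],
    [1.5,0,0,0,0,0,0],
    [1.5,0,0,0,0,0,0],
    [1.5,0,0,0,0,0,0],
    [1.5,0,0,0,0,0,0],
    [1.5,0,0,0,0,0,0],
    [1.5,0,0,0,0,0,0],
  ],
)

```text
clock: 20.2
tool_pos: [0.5302, -0.3275, 0.053]
orientation: [-180.0, 0.0, 173.4]
force: [-1.2, 0.3, 5.6]
opening: 0.0192
```

```bash
python3 - <<'E'
from h import *
goto(.5304,-.3276,.053,173.3);o=sensors.get_obs();print(o["force"],o["opening"])
E
```

```text
at [ 0.5302 -0.3275  0.053 ] [-1.7999e+02  3.0000e-02  1.7335e+02] shift cm [-0.02 -0.   -0.  ] rotvec [-0.0002  0.0005  0.0009] t 20.2
[-1.16564561  0.27808691  5.62454962] 0.019201814058301167
```

move_arm(
  commands=[
    [1.5,0,0,-0.5,0,0,0],
    [1.5,0,0,-1.3,0,0,0],
    [1.5,0,0,-2.5,0,0,0],
    [1.5,0,0,-4,0,0,0],
    [1.5,0,0,-6,0,0,0],
    [1.5,0,0,-8,0,0,0],
    [1.5,0,0,-10,0,0,0],
    [1.5,0,0,-10,0,0,0],
  ],
)

```text
clock: 21.2
tool_pos: [0.5312, -0.3279, 0.1553]
orientation: [-179.9, 0.2, 173.4]
force: [-0.1, -0.4, -1.1]
opening: 0.0191
```

```bash
python3 - <<'E'
from h import *
b=cams.snapshot("side");crop(b["frame"],280,200,400,340,5,"b14")
s=cams.snapshot("wrist");crop(s["frame"],230,90,430,290,3,"w14")
goto(.4973,.0165,.15,173.3);print(sensors.get_obs()["opening"],sensors.get_obs()["force"])
E
```

```text
at [ 0.5299 -0.3273  0.1528] [1.7999e+02 4.0000e-02 1.7333e+02] shift cm [ 7.23 33.77  0.29] rotvec [0.0002 0.0006 0.0005] t 21.3
0.01936313295455176 [-1.43060567 -0.025119   -1.42812453]
```

View pics/b14.png

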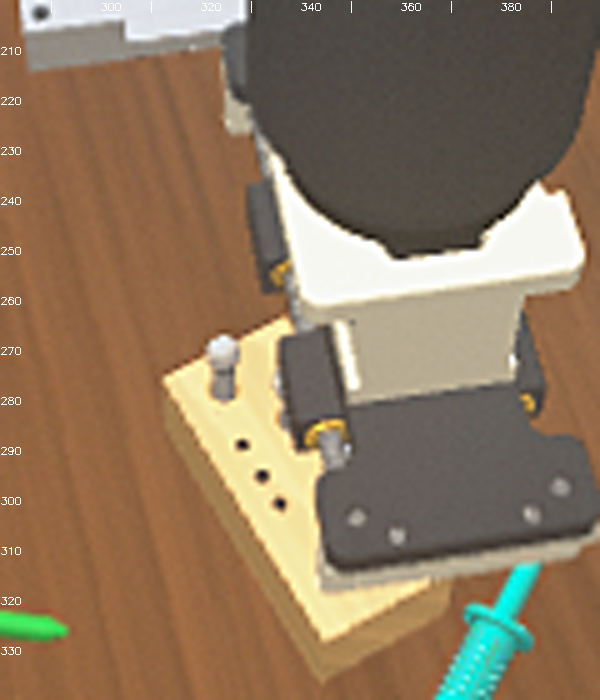

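View pics/w14.png

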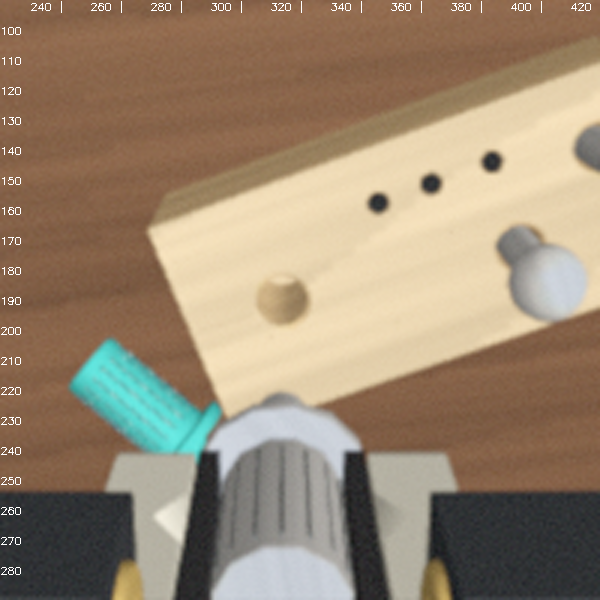

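move_arm(
  commands=[
    [1.5,0.7,3,0,0,0,0],
    [1.5,1.7,8,0,0,0,0],
    [1.5,2.9,13.5,0,0,0,0],
    [1.5,4.1,19,0,0,0,0],
    [1.5,5.3,24.5,0,0,0,0],
    [1.5,6.3,29.5,0,0,0,0],
    [1.5,7,32.5,0,0,0,0],
    [1.5,7.25,33.8,0,0,0,0],
  ],
)

```text
clock: 22.3
tool_pos: [0.4966, 0.018, 0.1521]
orientation: [-180.0, -0.1, 173.5]
force: [0.3, 0.1, -0.9]
opening: 0.0195
```

move_arm(
  commands=[
    [1.5,0,0,0.5,0,0,0],
    [1.5,0,0,1,0,0,0],
    [1.5,0,0,1,0,0,0],
    [1.5,0,0,1,0,0,0],
    [1.5,0,0,1,0,0,0],
    [1.5,0,0,1,0,0,0],
    [1.5,0,0,1,0,0,0],
    [1.5,0,0,1,0,0,0],
  ],
)

```text
clock: 23.3
tool_pos: [0.4972, 0.0167, 0.1426]
orientation: [180.0, 0.0, 173.3]
force: [0.5, -0.2, -1.3]
opening: 0.0192
```

```bash
python3 - <<'E'
from h import *
import pickle
s=cams.snapshot("wrist");pickle.dump((s,sensors.get_obs()),open("w15.pkl","wb"));crop(s["frame"],220,90,420,290,3,"w15")
b=cams.snapshot("side");crop(b["frame"],250,100,350,215,5,"b15")
a=cams.snapshot("scene");crop(a["frame"],295,165,395,260,6,"a15")
pickle.dump((a,b),open("s15.pkl","wb"))
goto(.4973,.0165,.15,173.3);print(sensors.get_obs()["opening"],sensors.get_obs()["force"])
E
```

```text
at [0.4972 0.0167 0.1426] [180.     0.   173.35] shift cm [-0.01 -0.02 -0.74] rotvec [0.     0.     0.0008] t 23.45
0.019487697003842647 [ 0.68963259  0.01250445 -1.35422202]
```

View pics/w15.png

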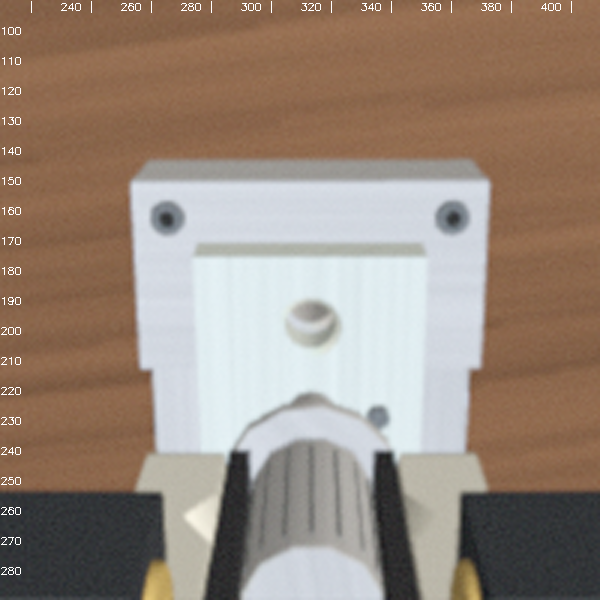

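View pics/b15.png

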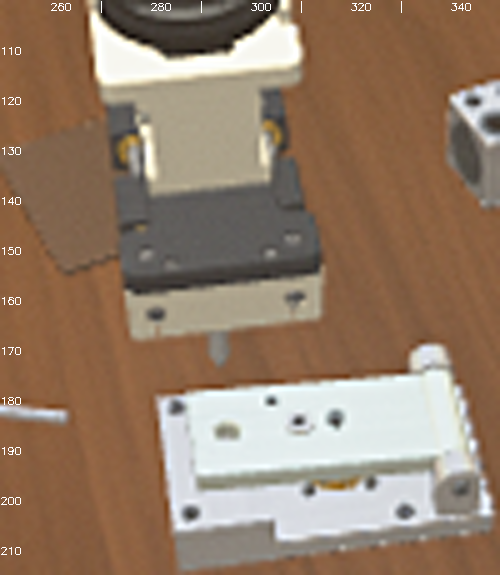

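View pics/a15.png

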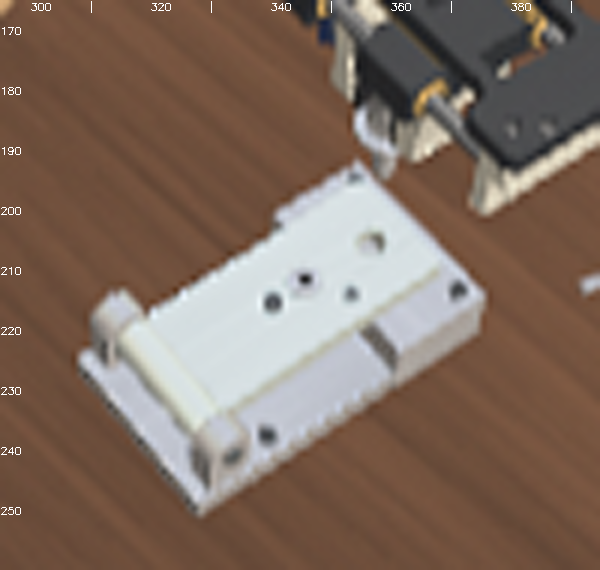

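```bash
python3 - <<'E'
from h import *
import pickle
s,o=pickle.load(open("w15.pkl","rb"))
P=lambda x,y:(220+(x+.5)/3-.5,90+(y+.5)/3-.5)
for z in (.044,.050): print("hole",z,onz(s,P(313,323),z))
t=o["tool_pos"]
# leaf end: outer edge (tip) at row 255 crop, width 56
l,r=onz(s,P(195,256),.05),onz(s,P(427,256),.05);print("leaf tip w",np.linalg.norm(l-r),(l+r)/2)
print("tcp",t,"proj foot",proj(s,t+[0,0,-.045])-[220,90],"->crop",3*(proj(s,t+[0,0,-.045])-[220,90]), "knob top",3*(proj(s,t+[0,0,.031])-[220,90]))
for n,p in zip("ab",pickle.load(open("s15.pkl","rb"))):print(n,proj(p,[.4973,.0165,.044+.006]),proj(p,t+[0,0,-.045]))
E
```

```text
hole 0.044 [0.49961543 0.01662963 0.044     ]
hole 0.05 [0.49764548 0.01685598 0.05      ]
leaf tip w 0.055362433713356765 [0.48086912 0.01835734 0.05      ]
tcp [0.49719603 0.01670625 0.14261124] proj foot [[103.75149341 131.40355911]] ->crop [[311.25448022 394.21067734]] knob top [[311.49093891 606.56941949]]
a [[356.09435955 204.18381327]] [[357.85374454 193.89390099]]
b [[294.67563389 184.60312536]] [[293.42014305 171.23804449]]
```

move_arm(
  commands=[
    [1.5,0,0,1,0,0,0],
    [1.5,0,0,2,0,0,0],
    [1.5,0,0,3,0,0,0],
    [1.5,0,0,4,0,0,0],
    [1.5,0,0,4.5,0,0,0],
    [1.5,0,0,5,0,0,0],
    [1.5,0,0,5.4,0,0,0],
    [1.5,0,0,5.8,0,0,0],
  ],
)

```text
clock: 24.45
tool_pos: [0.4973, 0.0167, 0.0845]
orientation: [180.0, 0.0, 173.3]
force: [-0.0, -1.0, -2.0]
opening: 0.0193
```

```bash
python3 - <<'E'
from h import *
b=cams.snapshot("side");crop(b["frame"],250,120,350,215,6,"b16")
a=cams.snapshot("scene");crop(a["frame"],295,165,395,260,6,"a16")
goto(.4973,.0167,.053,173.3);print(sensors.get_obs()["force"],sensors.get_obs()["moment"])
E
```

```text
at [0.497  0.0166 0.0842] [-1.7999e+02 -2.0000e-02  1.7334e+02] shift cm [-0.03  0.01  3.12] rotvec [-0.0002 -0.0004  0.0007] t 24.55
[ 0.02627854 -1.20440814 -0.38086914] [ 0.05065866 -0.13097142  0.01764252]
```

View pics/b16.png

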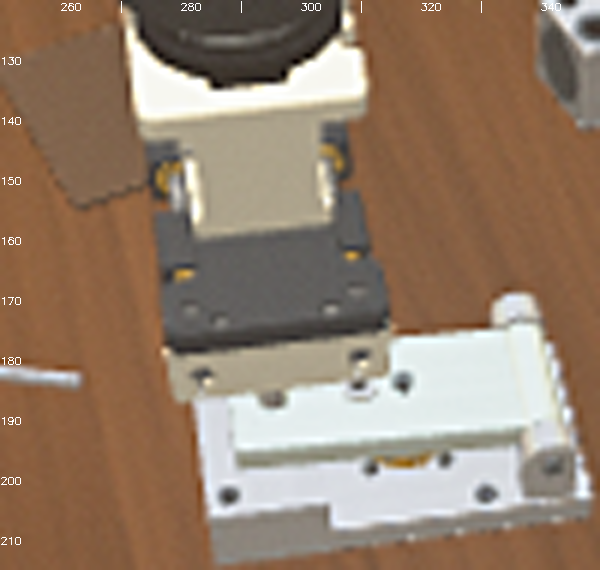

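View pics/a16.png

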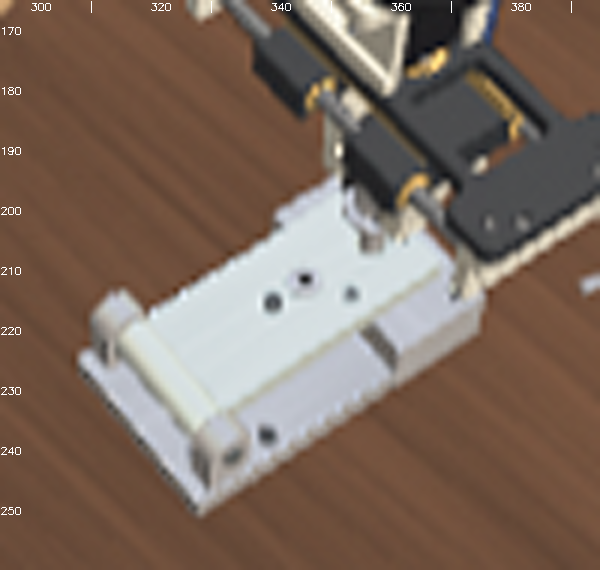

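move_arm(
  commands=[
    [1.5,0,0,0.3,0,0,0],
    [1.5,0,0,0.6,0,0,0],
    [1.5,0,0,0.9,0,0,0],
    [1.5,0,0,1.2,0,0,0],
    [1.5,0,0,1.5,0,0,0],
    [1.5,0,0,1.8,0,0,0],
    [1.5,0,0,2,0,0,0],
    [1.5,0,0,2,0,0,0],
  ],
)

```text
clock: 25.55
tool_pos: [0.4971, 0.0166, 0.0644]
orientation: [-180.0, -0.0, 173.3]
force: [-0.9, 0.8, -1.4]
opening: 0.0194
```

Foot is now at about 19 mm, inside the base hole, with no side force. Pressing home.

move_arm(
  commands=[
    [1.5,0,0,0.2,0,0,0],
    [1.5,0,0,0.4,0,0,0],
    [1.5,0,0,0.6,0,0,0],
    [1.5,0,0,0.8,0,0,0],
    [1.5,0,0,0.95,0,0,0],
    [1.5,0,0,1.05,0,0,0],
    [1.5,0,0,1.1,0,0,0],
    [1.5,0,0,1.1,0,0,0],
  ],
)

```text
clock: 26.55
tool_pos: [0.4969, 0.0167, 0.0535]
orientation: [-180.0, -0.0, 173.3]
force: [-4.0, 2.4, 4.5]
opening: 0.0196
```

```bash
python3 - <<'E'
from h import *
import pickle
b=cams.snapshot("side");crop(b["frame"],270,150,350,215,8,"b17")
a=cams.snapshot("scene");crop(a["frame"],295,165,395,260,6,"a17")
goto(.4973,.0167,.053,173.3);o=sensors.get_obs();print(o["force"],o["moment"],o["opening"])
E
```

```text
at [0.497  0.0166 0.0535] [-1.7999e+02 -2.0000e-02  1.7334e+02] shift cm [-0.03  0.01  0.05] rotvec [-0.0001 -0.0003  0.0007] t 26.65
[-2.11889088  2.33105274  4.1435632 ] [ 0.48304335  1.06666757 -0.04082001] 0.019325700043118888
```

View pics/b17.png

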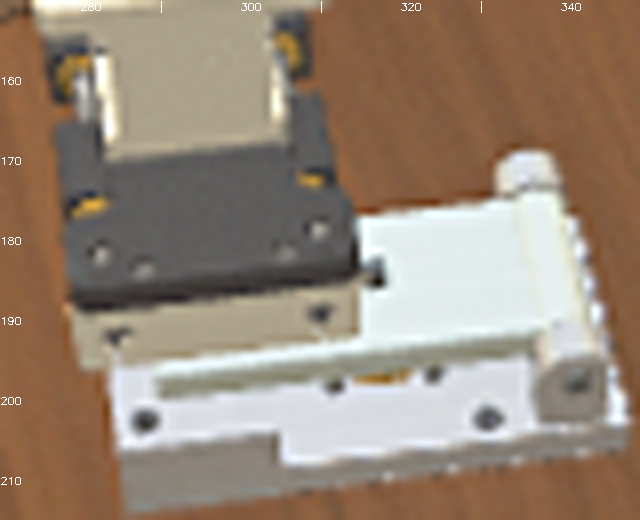

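View pics/a17.png

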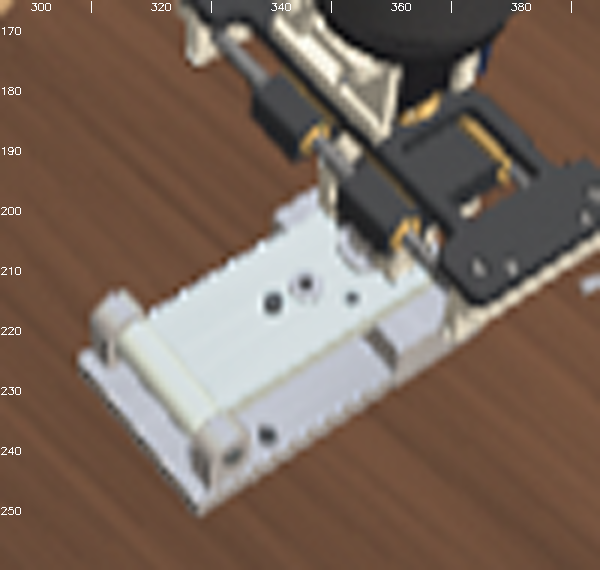

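move_arm(
  commands=[
    [1.5,0,0,0.05,0,0,0],
    [1.5,0,0,0.1,0,0,0],
    [1.5,0,0,0.15,0,0,0],
    [1.5,0,0,0.2,0,0,0],
    [1.5,0,0,0.2,0,0,0],
    [1.5,0,0,0.2,0,0,0],
    [1.5,0,0,0.2,0,0,0],
    [1.5,0,0,0.2,0,0,0],
  ],
)

```text
clock: 27.65
tool_pos: [0.497, 0.0166, 0.0527]
orientation: [-180.0, 0.0, 173.4]
force: [-9.8, 2.5, 19.8]
opening: 0.0195
```

move_arm(
  commands=[
    [1.5,0.02,0,0,0,0,0],
    [1.5,0.04,0,0,0,0,0],
    [1.5,0.06,0,0,0,0,0],
    [1.5,0.06,0,0,0,0,0],
    [1.5,0.06,0,0.02,0,0,0],
    [1.5,0.06,0,0.02,0,0,0],
    [1.5,0.06,0,0.02,0,0,0],
    [1.5,0.06,0,0.02,0,0,0],
  ],
)

```text
clock: 28.65
tool_pos: [0.4969, 0.0167, 0.0527]
orientation: [-180.0, 0.1, 173.4]
force: [-8.1, 0.9, 20.1]
opening: 0.0194
```

```bash
python3 - <<'E'
from h import *
b=cams.snapshot("side");crop(b["frame"],270,150,350,215,8,"b18")
s=cams.snapshot("wrist");crop(s["frame"],200,100,440,290,3,"w18")
o=sensors.get_obs();print(o["tool_pos"],o["force"],o["moment"],o["opening"])
P=lambda x,y:(200+(x+.5)/3-.5,100+(y+.5)/3-.5)
j=np.array([np.cos(np.radians(-6.7)),np.sin(np.radians(-6.7)),0]);n=np.array([-j[1],j[0],0])
h=np.array([.4973,.0167,0])
for z in (.044,.046,.048):
    X=[h-18*j*.001+n*.028*k+[0,0,z] for k in(-1,1)]
    print(z,"wrist crop",(3*(proj(s,X)-[200,100])).round(1).tolist(),"side crop",(8*(proj(b,X)-[270,150])).round(1).tolist())
E
```

```text
[0.49693032 0.01666374 0.05270356] [-7.62796796  0.89778128 19.31210125] [ 0.50730388  2.73699414 -0.02504654] 0.01918483095376463
0.044 wrist crop [[201.6, 347.9], [542.0, 347.8]] side crop [[150.1, 363.7], [132.4, 231.2]]
0.046 wrist crop [[199.8, 352.4], [543.8, 352.2]] side crop [[149.6, 359.4], [131.9, 226.9]]
0.048 wrist crop [[197.9, 357.0], [545.7, 356.8]] side crop [[149.2, 355.2], [131.4, 222.6]]
```

View pics/b18.png

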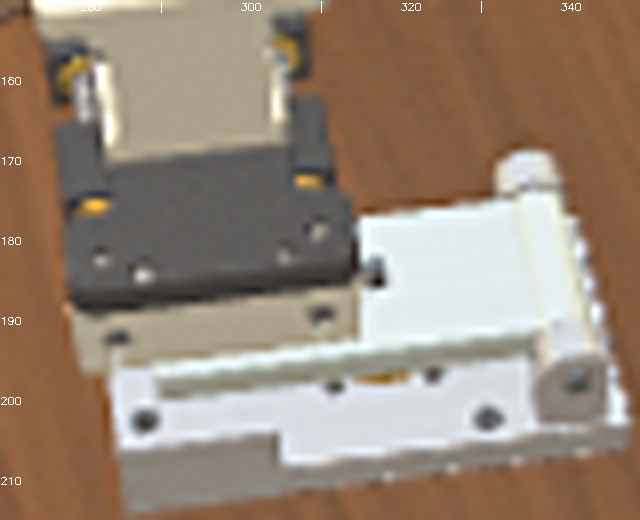

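View pics/w18.png

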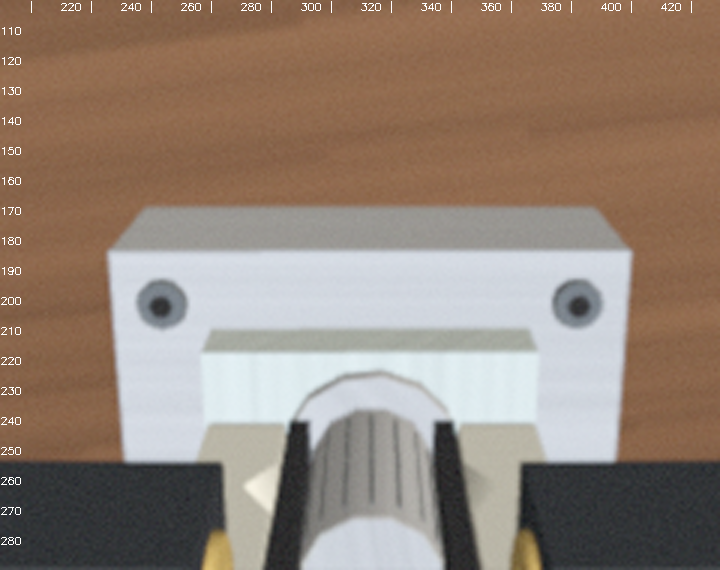

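move_arm(
  commands=[
    [1.5,0.05,0,0,0,0,0],
    [1.5,0.1,0,0,0,0,0],
    [1.5,0.15,0,0,0,0,0],
    [1.5,0.15,0,0.02,0,0,0],
    [1.5,0.15,0,0.02,0,0,0],
    [1.5,0.15,0,0.02,0,0,0],
    [1.5,0.15,0,0.02,0,0,0],
    [1.5,0.15,0,0.02,0,0,0],
  ],
)

```text
clock: 29.75
tool_pos: [0.4968, 0.0168, 0.0528]
orientation: [180.0, 0.2, 173.4]
force: [-1.7, -2.9, 16.0]
opening: 0.0192
```

```bash
python3 - <<'E'
from h import *
a=cams.snapshot("scene");b=cams.snapshot("side");cv2.imwrite("pics/a19.png",a["frame"][:,:,::-1]);cv2.imwrite("pics/b19.png",b["frame"][:,:,::-1])
crop(a["frame"],295,185,395,260,8,"a19c")
o=sensors.get_obs();print(o["clock"],o["tool_pos"],o["force"],o["moment"],o["opening"],o["orientation"])
E
```

```text
29.85 [0.49681309 0.01674741 0.05273048] [-2.98397356 -2.65237867 16.11635379] [-0.93395598  0.77361568  0.00499724] 0.019322704416678046 [179.98835814   0.18208129 173.40327482]
```

View pics/a19c.png

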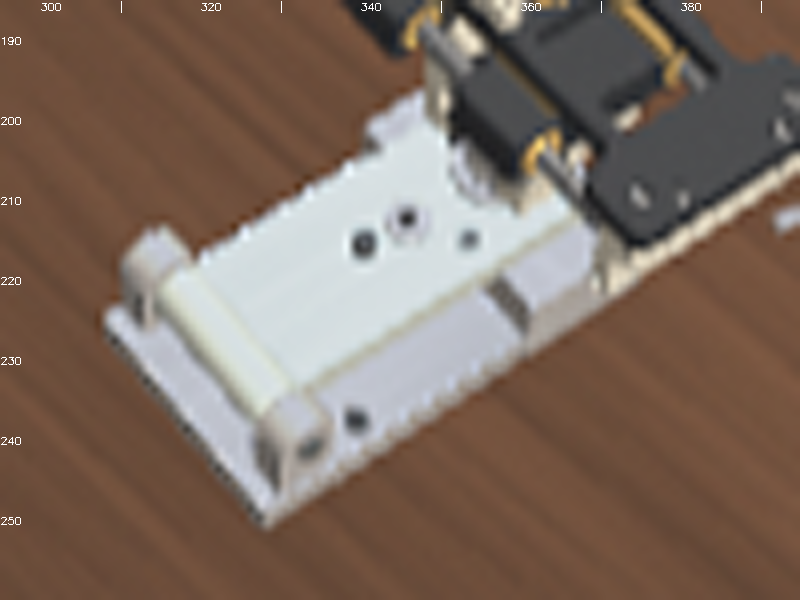

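View pics/b19.png

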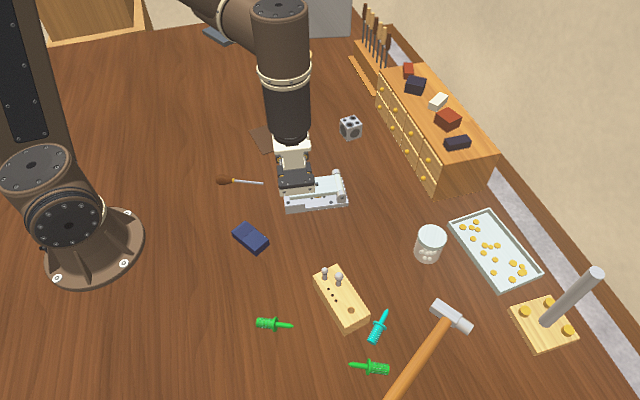

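```bash
python3 -c "
from plant import job,sensors
print(job.close_job());print(sensors.get_obs()['clock'])"
```

```text
the job is handed in; nothing more can be done
None
the job is handed in; nothing more can be done
```

The round locket is in the nest, the leaf is folded shut over it, and the jig pin is pushed home through the leaf into the base hole. I handed the job in at about 30 s with the hand still gripping and pressing the pin.

What the last checks showed:
- **Locket:** the wrist picture showed it lying flat between the four pins, before the leaf was folded over it.
- **Leaf:** no visible gap above the block in the wrist and side pictures. The width and row of its front edge fit the 44 mm shut height; they were not precise enough to tell better than about 1–2 mm.
- **Pin:** the grip was at 52.7 mm (tool tip height), against 53 mm expected for fully home. The press met a hard stop, rising about 15 N in the last 0.8 mm. I could not see under the hand that the collar is flush all round.
- **Press:** about 16 N down on the pin, about twice the 8 N needed. The first press also gave 10 N sideways, and shifting the hand about 2 mm brought that down to roughly 3–4 N.
- **Other things:** the side view shows the punches, the look-alikes, the hammer and the rest unmoved, except the square locket, which the arm hides there. I last saw it while folding the leaf, in its place.

One disagreement: the two fixed cameras differed by about 5 mm. I took the final positions from the wrist camera instead, which gave the same hole position to within about 1 mm in every view.

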